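Build the sample stack from odd wooden blocks

TASK

Build the sample of the wooden balancing blocks on the bench: set the six-sided foot block in the middle of the sloping top of the base block, turned so that its own slanted top comes out level. The long block has a weight hidden somewhere along its inside: lay it down flat on the bench and let go of it, then take it again, find where it balances, and leave it lying level on top of the foot block with both its ends free in the air. Leave the other things on the bench where they are.

Things in the scene. Friction and masses are not known exactly. Their poses are not given: they have to be found in the camera images.
- base_top (a point): Centre of the sloping top of the fixed base block (brown wood, 124 mm along its x, 84 mm along y). Axes: z vertical, x level. The top is a plane that climbs towards +x at 12 degrees; at this point it is 42 mm above the bench (29 mm at the low end, 55 mm at the high end).
- foot_mid (a point): The foot block: loose, light wood, 0.12 kg, six-sided outline in its x-z plane, flat upright faces 38 mm apart along y (grip these). This point: on its middle plane, 32 mm above its flat underside. Outline from this point, x,z in mm: underside (-39,-32) to (41,-32), (44,-18), (15,25), (-15,31), (-42,-12). With its +x pointing up the base's slope, its slanted top is level.
- foot_top (a point): Centre of the flat top of the foot block, 28 mm above foot_mid along the block's own z; same axes as foot_mid. The top is 30 mm long in x, 38 mm in y, and slants down towards the block's own +x by 12 degrees.
- beam_mid (a point): Middle of the long light-wood block: 42 x 42 mm (two long edges planed off), 180 to 194 mm long along its z, about 0.56 kg. It starts standing, z up, on its flat end 94 mm below this point; its upper end is cut askew. x and y are square to its flat sides. A weight fixed inside puts its balance point up to 49 mm from the middle, either way along z, different each time and not visible.
- tape: roll of packing tape lying flat, 104 mm across, 48 mm tall; a bystander (origin at the middle of its underside)
- spare_block: rectangular wooden offcut, 110 x 45 x 28 mm; a bystander (origin at the middle of its underside)
- spare_wedge: triangular wooden offcut, 95 x 40 x 40 mm; a bystander (origin at the middle of its underside)
- carton: small closed cardboard carton, 100 x 130 x 70 mm; a bystander (origin at the middle of its underside)
- glue: white plastic bottle, 56 mm across, 130 mm tall; a bystander (origin at the middle of its underside)
- cup: grey plastic cup, 76 mm across, 90 mm tall; a bystander (origin at the middle of its underside)
- brush: hand brush with wooden handle lying on the bench; a bystander (origin at the middle of its underside)

How it is judged:
On the way:
1. the long block lies flat on the bench, let go (angle between beam_mid's own z axis and vertical between 1.5 and 1.64 rad and height (world z) of beam_mid below 0.03 m and contact force between the fingers and beam below 0.1 N), for 0.2 s.
At the end, for the whole second after the job is handed in: The foot block stands on the base block's slope (its middle within 40 mm of the base's centre, seen from above) and carries the long block, which lies level within 5 degrees with its middle more than 105 mm above the bench; both are at rest and let go (angle between beam_mid's own z axis and vertical between 1.48 and 1.66 rad and height (world z) of beam_mid above 0.105 m and contact force between beam and foot above 2 N and contact force between foot and base above 2 N and horizontal distance between foot_mid and base_top below 0.04 m and contact force between the fingers and beam below 0.1 N and linear speed of each of beam, foot below 0.02 m/s and angular speed of beam below 0.1 rad/s); the robot touches nothing.
It fails at once if a bystander is pushed more than 40 mm from its place (distance of any of tape, spare_block, spare_wedge, carton, glue, cup, brush from where it was at the start of the episode above 0.04 m).
It also fails if it takes over 64 s, if anything falls off the work surface, if the arm or the gripper's body presses on something with over 40 N, if the wrist force passes 120 N, or if a joint passes its speed limit or range.

ROBOT

A 7-joint arm with a two-finger parallel gripper is mounted at the origin on the work surface. World frame = base frame: x ahead of the robot, y to its left, z up, the work surface at z = 0. Lengths are in m, angles in rad, forces in N, time in s.
With the tool pointing down it reaches from about 0.425 to 0.925 m from the base axis. Payload 6.8 kg.
Tool frame: the origin (TCP) lies on the centre line of the jaws, within the pads' length; the fingertips stand 25 mm ahead of it and the grasp point (between the pads) lies 6 mm ahead of it; z points along the fingers, y is the direction in which the jaws open and shut (so a half turn about z gives the same grasp; the last joint's range is limited). The gripper opens to 88 mm and grips with 3 to 60 N. Pads are 20 mm wide; open, the fingers measure 115 mm over their backs; the gripper's body (75 mm by 178 mm) begins 61 mm behind the grasp point.
Start: joints at [1.203, 0.477, 0.022, 1.555, -0.011, 1.109, -0.083], TCP at [0.173, -0.652, 0.248] pointing down, gripper open.
Joint ranges: [-2.96, 2.96], [-0.34, 2.1], [-1.41, 1.46], [0.24, 2.44], [-1.37, 4.51], [0.17, 1.92], [-2.96, 2.96]. Speed limits (rad/s): [2.39, 2.39, 3.14, 3.14, 3.14, 3.14, 3.14].

INTERFACE

Orientations are given as a 3x3 rotation matrix whose columns are the frame's x, y, z axes.
In Python, from bench import env gives the robot as it stands.
- The arm moves only by the tool step_arm, never from a script. Its argument "targets" is a list of rows, each a list of 3 entries, a list of its own where there are three numbers: the turn, a rotation vector about the tool's x, y, z as a fraction of full scale, then the shift along the tool's x, y, z as a fraction of full scale, then the opening, from 0 (shut) to 1 (fully open). In form: [[[rx, ry, rz], [x, y, z], grip], ...]. A call has 1 to 8 rows; each row shifts and turns the commanded pose from where the row before left it, along the tool's axes as they then stand; what a row does not reach is not made up. Full scale, the value 1, is 2.5 cm for a shift and 6 degrees for a turn. A row lasts 1/12 s, in which the tool goes at most 41.7 mm and 7.16 degrees, less where a joint would pass 70% of its speed; a pose out of reach is approached as far as the arm can. A call with a number of a shift or a turn outside -1 to 1 is refused whole. A call with a gripper value outside its range is refused whole. The fingers move at their own pace and stop on an object; "force" is the grip in N (left out, the last holds). Time passes only in rows, so rows that do not move let the fingers close. It gives the time, the measured TCP pose, the force and the opening at its end, in the units of the state.
- env.state(): the state, without advancing time (a new reading comes with each control period).
- env.camera(name): name is "scene" or "top"; returns (picture, depth): 480x640x3 uint8, blue, green, red; 480x640 float32, m along the optical axis (not along the pixel's ray), 0 where there is no reading.
- env.camera_info(name): a dict with "mtx" (3x3 intrinsics, pixels), "R" (3x3) and "t" (3): a world point X has camera coordinates R X + t. Camera axes: x right, y down, z forward; pixel columns grow to the right and rows downward; lengths in m; the calibration is good to about 2 mm. A picture is of the moment at which its call begins. camera_info takes no time and is no camera call.
- env.job_done(): hands the job in, once; it reports no verdict.
The state is a dict: "clock": time; "q": joint angles; "joint_velocities": joint speeds; "tau": joint torques, N m; "eef_pos": TCP position; "orientation": TCP orientation; "ft_force": force on the tool from outside, world axes, zero at the start; "moment": the same for the moment, N m; "finger_gap": opening from 0.0 (shut) to 1.0 (fully open).
Only numpy, scipy, OpenCV 4.12 (cv2) and the standard library are available. Lean on these libraries where they do the work, as an engineer would, in place of code of your own. Each camera call takes 0.05 s, during which the arm holds its last target.

## Working session

There is one attempt and no reset: what is moved stays moved. The work goes in short steps, Python scripts to look and compute and a tool call to move; the robot and the scene stay as the last step left them, time stands still between calls to the robot, and variables do not carry over. Pictures are saved under pics/ and viewed, and the job is handed in when it is done.

Besides the shell and the picture viewer there is one more tool, called after "Request:" by a JSON object that holds its "op" and its "data", one argument or row to a line. step_arm: Moves the arm, as the interface text tells. Its arguments: {"type":"object","properties":{"targets":{"type":"array","items":{"type":"array"}},"force":{"type":"number"}},"required":["targets"]}

```bash
ls; mkdir -p pics; python3 - <<'E'
from bench import env
import cv2,numpy as np
s=env.state(); print(s)
for n in("scene","top"):
    p,d=env.camera(n); cv2.imwrite(f"pics/{n}0.png",p); np.save(f"{n}0.npy",d)
    i=env.camera_info(n); print(n,i)
E
```

```text
pics
{'clock': 0.0, 'q': array([ 1.20290721,  0.47776533,  0.0223224 ,  1.55642712, -0.01149758,
        1.10935059, -0.08313655]), 'joint_velocities': array([-0.00151409, -0.00183918, -0.00083893, -0.0003943 ,  0.00031369,
        0.00102599,  0.00073636]), 'tau': array([-1.25308699e-03, -5.82865155e+01,  1.53360687e+00, -2.72612429e+01,
       -5.45080681e-02,  1.70928834e-02,  1.78265645e-04]), 'eef_pos': array([ 0.17324399, -0.65180433,  0.24671497]), 'orientation': array([[ 9.66443674e-01,  2.56877938e-01, -5.91487441e-04],
       [ 2.56878587e-01, -9.66442145e-01,  1.72383060e-03],
       [-1.28824343e-04, -1.81792563e-03, -9.99998339e-01]]), 'ft_force': array([ 0.84052339, -1.1981306 ,  0.10171356]), 'moment': array([ 0.00041826, -0.06319569, -0.00633534]), 'finger_gap': 1.0036027218251249}
scene {'mtx': array([[449.48908953,   0.        , 319.92957515],
       [  0.        , 449.48908953, 239.60844308],
       [  0.        ,   0.        ,   1.        ]]), 'R': array([[ 0.76465196,  0.64440497, -0.00704338],
       [ 0.4150715 , -0.50082623, -0.75953192],
       [-0.49297365,  0.57785407, -0.6504319 ]]), 't': array([-0.44151274, -0.15730058,  1.60766341])}
top {'mtx': array([[606.59192545,   0.        , 317.35071548],
       [  0.        , 606.59192545, 246.4699322 ],
       [  0.        ,   0.        ,   1.        ]]), 'R': array([[-0.01250496, -0.99990853,  0.00515306],
       [-0.98080532,  0.01126285, -0.19466402],
       [ 0.19458818, -0.00748841, -0.98085644]]), 't': array([0.01532497, 0.56577195, 1.73714929])}
```

View pics/scene0.png

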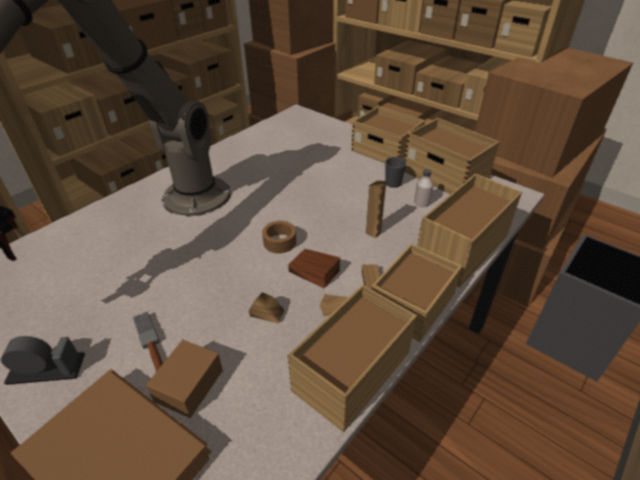

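View pics/top0.png

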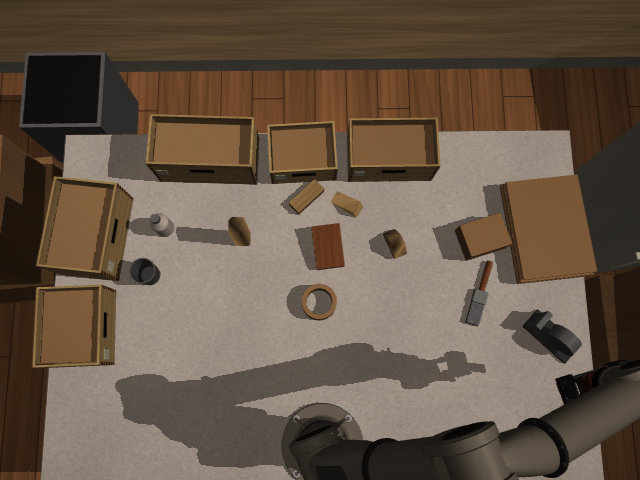

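The top view shows the base at px (328,246), the foot block at (396,243), the beam at (240,231), the tape at (319,301), and the offcuts at (306,196) and (347,205). Next I'll zoom in and build point clouds.

```bash
cat > h.py <<'E'
import numpy as np,cv2
from bench import env
def cloud(name,d=None,roi=None):
    i=env.camera_info(name);K=i["mtx"]
    v,u=np.mgrid[0:480,0:640]
    P=np.stack([(u-K[0,2])/K[0,0]*d,(v-K[1,2])/K[1,1]*d,d],-1)
    return (P-i["t"])@i["R"]
def proj(name,X):
    i=env.camera_info(name);c=np.atleast_2d(X)@i["R"].T+i["t"];p=c@i["mtx"].T
    return p[:,:2]/p[:,2:]
E
python3 - <<'E'
from h import *
p=cv2.imread("pics/top0.png")
c=p[170:290,200:440]; a=cv2.resize(c,(800,400),interpolation=cv2.INTER_CUBIC)
cv2.imwrite("pics/topz.png",a)
p=cv2.imread("pics/scene0.png")
c=p[160:330,235:435]; cv2.imwrite("pics/scz.png",cv2.resize(c,(700,595),interpolation=cv2.INTER_CUBIC))
for n,rois in(("top",dict(base=(305,218,350,275),foot=(378,223,412,262),beam=(222,210,258,252))),("scene",dict(base=(283,245,345,288),foot=(245,290,290,325),beam=(360,175,390,240)))):
    C=cloud(n,np.load(n+"0.npy"))
    for k,(a,b,c,d) in rois.items():
        Q=C[b:d,a:c].reshape(-1,3); m=Q[:,2]>0.012;Q=Q[m]
        print(n,k,len(Q),Q.min(0).round(3),Q.max(0).round(3),Q.mean(0).round(3))
E
```

```text
top base 1242 [ 0.217 -0.071  0.012] [0.638 0.034 1.814] [ 0.566 -0.022  0.059]
top foot 424 [ 0.217 -0.266  0.012] [0.629 0.022 1.814] [ 0.57  -0.22   0.077]
top beam 525 [0.217 0.022 0.013] [0.691 0.289 1.814] [0.588 0.226 0.179]
scene base 1260 [ 0.449 -0.723  0.012] [1.195 0.028 0.923] [ 0.587 -0.038  0.046]
scene foot 637 [ 0.538 -0.723  0.012] [ 1.195 -0.195  0.923] [ 0.594 -0.234  0.045]
scene beam 894 [ 0.476 -0.723  0.012] [1.195 0.49  0.923] [0.613 0.221 0.119]
```

View pics/topz.png

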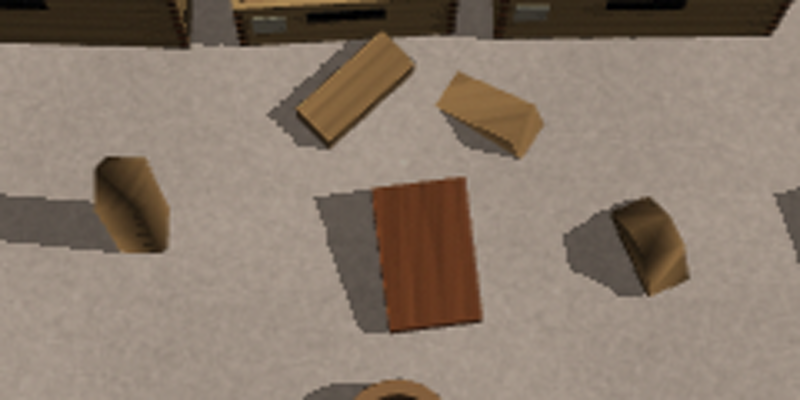

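View pics/scz.png

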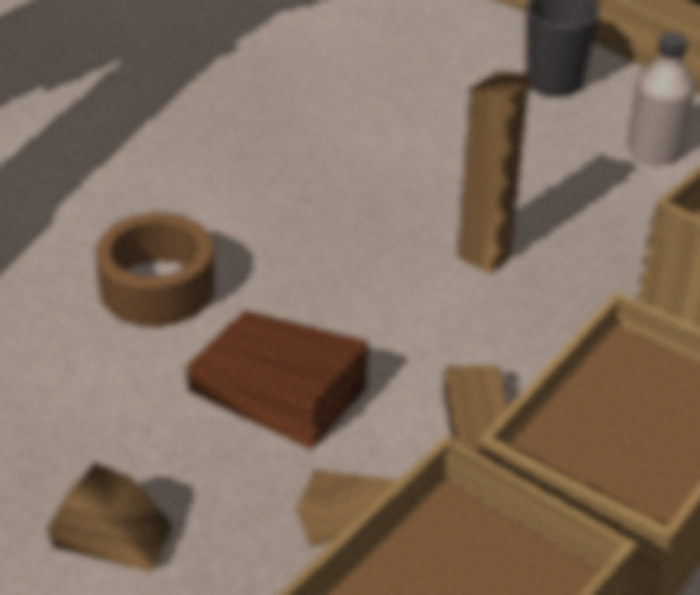

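```bash
cat >> h.py <<'E'
from scipy.optimize import least_squares
def hs2d(pts): # convex outline CCW -> (n, d)
    out=[]
    for i in range(len(pts)):
        a=np.array(pts[i],float);b=np.array(pts[(i+1)%len(pts)],float)
        t=b-a;n=np.array([t[1],-t[0]])/np.hypot(*t);out.append((n,n@a))
    return out
FOOT=[(-39,-32),(41,-32),(44,-18),(15,25),(-15,31),(-42,-12)]
def foot_planes():
    N=[];D=[]
    for n,d in hs2d(FOOT): N.append([n[0],0,n[1]]);D.append(d/1000)
    for s in(1,-1): N.append([0,s,0]);D.append(.019)
    return np.array(N),np.array(D)
def base_planes(): # origin base_top
    t=np.tan(np.radians(12))
    N=[];D=[]
    for n,d in hs2d([(-62,-42),(62,-42),(62,62*t),(-62,-62*t)]): N.append([n[0],0,n[1]]);D.append(d/1000)
    for s in(1,-1): N.append([0,s,0]);D.append(.042)
    return np.array(N),np.array(D)
def beam_planes():
    return np.array([[1,0,0],[-1,0,0],[0,1,0],[0,-1,0.]]),np.array([.021]*4)
def sd(P,N,D,x,y,z,a):
    c,s=np.cos(a),np.sin(a);q=P-[x,y,z];L=np.stack([c*q[:,0]+s*q[:,1],-s*q[:,0]+c*q[:,1],q[:,2]],1)
    return (L@N.T-D).max(1)
def fit(P,N,D,z,starts):
    best=None
    for a0 in starts:
        m=np.median(P[:,:2],axis=0)
        r=least_squares(lambda v:sd(P,N,D,v[0],v[1],z,v[2])*1000,[*m,a0],loss='soft_l1',f_scale=2,x_scale=[.01,.01,.1])
        if best is None or r.cost<best.cost: best=r
    return best
E
python3 - <<'E'
from h import *
W={}
Cs={n:cloud(n,np.load(n+"0.npy")) for n in("top","scene")}
def pts(c,r,zmin=.01,zmax=.25,cams=("top","scene")):
    o=[]
    for n in cams:
        Q=Cs[n].reshape(-1,3); m=(np.hypot(Q[:,0]-c[0],Q[:,1]-c[1])<r)&(Q[:,2]>zmin)&(Q[:,2]<zmax); o.append(Q[m])
    return o
S=np.arange(0,2*np.pi,np.pi/6)
for nm,c,r,zc,pl in(("base",(.568,-.022),.085,.042,base_planes()),("foot",(.58,-.224),.065,.032,foot_planes()),("beam",(.60,.225),.06,.094,beam_planes())):
    o=pts(c,r, zmax=.17 if nm=="beam" else .25)
    for lab,P in(("top",o[0]),("scene",o[1]),("both",np.vstack(o))):
        if nm=="beam" and lab=="top": continue
        f=fit(P,*pl,zc,S); res=sd(P,*pl,f.x[0],f.x[1],zc,f.x[2])
        print(nm,lab,len(P),f.x.round(4),np.degrees(f.x[2]).round(1)%360,"cost/n",(f.cost/len(P)).round(2),"med|r|mm",np.median(abs(res)*1000).round(2))
    if nm=="beam":
        for P in o: print(P.mean(0),P[:,2].max())
# bench check
for n in Cs:
    Q=Cs[n].reshape(-1,3);m=(abs(Q[:,0]-.5)<.02)&(abs(Q[:,1]-.1)<.05);print(n,Q[m][:,2].mean(),Q[m][:,2].std())
Q=np.vstack(pts((.60,.225),.06,zmax=.25));print(Q[:,2].max())
E
```

```text
base top 1242 [ 0.5716 -0.0232  0.127 ] 7.3 cost/n 4.26 med|r|mm 2.77
base scene 1229 [ 0.5714 -0.0237  0.1151] 6.6 cost/n 0.9 med|r|mm 1.05
base both 2471 [ 0.5715 -0.0237  0.1162] 6.7 cost/n 2.59 med|r|mm 1.55
foot top 428 [ 0.5799 -0.226   6.6739] 22.399999999999977 cost/n 3.17 med|r|mm 1.59
foot scene 651 [ 0.5811 -0.2268  0.3874] 22.2 cost/n 0.76 med|r|mm 0.88
foot both 1079 [ 0.5807 -0.2267  6.674 ] 22.399999999999977 cost/n 1.76 med|r|mm 1.08
beam scene 671 [ 0.6036  0.2334 -0.0454] 357.4 cost/n 1.08 med|r|mm 1.05
beam both 933 [ 0.6036  0.2335 -0.0443] 357.5 cost/n 1.42 med|r|mm 0.88
[0.58986708 0.22609085 0.09025968] 0.16966151656324152
[0.61172267 0.21771001 0.09398391] 0.16999835772700553
top -0.0006906720836412461 0.004892651612793946
scene 0.000670904934738392 0.001902510645770778
0.20059171220730743
```

```bash
cat >> h.py <<'E'
from scipy.spatial.transform import Rotation as Ro
def Rt(psi,th=0): # yaw deg of tool x, pitch-up deg of tool x
    p,t=np.radians([psi,th]);x=np.array([np.cos(p)*np.cos(t),np.sin(p)*np.cos(t),np.sin(t)]);y=np.array([np.sin(p),-np.cos(p),0])
    return np.stack([x,y,np.cross(x,y)],1)
def plan(pos,R,g,n=None,p0=None,R0=None):
    s=env.state(); p0=s["eef_pos"] if p0 is None else p0; R0=s["orientation"] if R0 is None else R0
    pos=np.array(pos,float);rv=Ro.from_matrix(R0.T@R).as_rotvec(); dist=np.linalg.norm(pos-p0)
    m=max(int(np.ceil(dist/.0249)),int(np.ceil(np.degrees(np.linalg.norm(rv))/5.9)),1); n=n or m
    print("rows",n,"dist",dist.round(4),"turn deg",np.degrees(rv).round(2))
    # straight path: exact per-row
    Rs=[R0@Ro.from_rotvec(rv*k/n).as_matrix() for k in range(n+1)]
    for k in range(n):
        d=Rs[k].T@(pos-p0)/n/.025; r=np.degrees(rv)/n/6
        print(k,[[float(v) for v in r.round(3)],[float(v) for v in d.round(3)],g])
E
python3 - <<'E'
from h import *
plan([.5807,-.2267,.13],Rt(22.3),1)
E
```

```text
rows 25 dist 0.6004 turn deg [-0.09  0.   -7.41]
0 [[-0.001, 0.0, -0.049], [0.805, -0.49, 0.188], 1]
1 [[-0.001, 0.0, -0.049], [0.807, -0.486, 0.188], 1]
2 [[-0.001, 0.0, -0.049], [0.81, -0.481, 0.188], 1]
3 [[-0.001, 0.0, -0.049], [0.812, -0.477, 0.187], 1]
4 [[-0.001, 0.0, -0.049], [0.815, -0.473, 0.187], 1]
5 [[-0.001, 0.0, -0.049], [0.817, -0.469, 0.187], 1]
6 [[-0.001, 0.0, -0.049], [0.82, -0.465, 0.187], 1]
7 [[-0.001, 0.0, -0.049], [0.822, -0.46, 0.187], 1]
8 [[-0.001, 0.0, -0.049], [0.824, -0.456, 0.187], 1]
9 [[-0.001, 0.0, -0.049], [0.827, -0.452, 0.187], 1]
10 [[-0.001, 0.0, -0.049], [0.829, -0.448, 0.187], 1]
11 [[-0.001, 0.0, -0.049], [0.831, -0.443, 0.187], 1]
12 [[-0.001, 0.0, -0.049], [0.834, -0.439, 0.187], 1]
13 [[-0.001, 0.0, -0.049], [0.836, -0.435, 0.187], 1]
14 [[-0.001, 0.0, -0.049], [0.838, -0.43, 0.187], 1]
15 [[-0.001, 0.0, -0.049], [0.84, -0.426, 0.187], 1]
16 [[-0.001, 0.0, -0.049], [0.843, -0.422, 0.187], 1]
17 [[-0.001, 0.0, -0.049], [0.845, -0.417, 0.187], 1]
18 [[-0.001, 0.0, -0.049], [0.847, -0.413, 0.187], 1]
19 [[-0.001, 0.0, -0.049], [0.849, -0.409, 0.187], 1]
20 [[-0.001, 0.0, -0.049], [0.851, -0.404, 0.187], 1]
21 [[-0.001, 0.0, -0.049], [0.853, -0.4, 0.187], 1]
22 [[-0.001, 0.0, -0.049], [0.855, -0.395, 0.187], 1]
23 [[-0.001, 0.0, -0.049], [0.857, -0.391, 0.187], 1]
24 [[-0.001, 0.0, -0.049], [0.859, -0.386, 0.187], 1]
```

Request:
{"op": "step_arm", "data": {
  "targets": [
    [[0, 0, -0.05], [0.81, -0.48, 0.15], 1],
    [[0, 0, -0.05], [0.81, -0.48, 0.15], 1],
    [[0, 0, -0.05], [0.81, -0.48, 0.15], 1],
    [[0, 0, -0.05], [0.81, -0.48, 0.15], 1],
    [[0, 0, -0.05], [0.82, -0.46, 0.15], 1],
    [[0, 0, -0.05], [0.82, -0.46, 0.15], 1],
    [[0, 0, -0.05], [0.82, -0.46, 0.15], 1],
    [[0, 0, -0.05], [0.82, -0.46, 0.15], 1]
  ]
}}

```text
clock: 0.77
eef_pos: [0.3049, -0.5161, 0.2171]
orientation: [[0.955, 0.297, -0.0], [0.297, -0.955, 0.001], [-0.0, -0.001, -1.0]]
ft_force: [-0.0, 0.4, -0.6]
finger_gap: 1.004
```

Request:
{"op": "step_arm", "data": {
  "targets": [
    [[0, 0, -0.05], [0.83, -0.45, 0.15], 1],
    [[0, 0, -0.05], [0.83, -0.45, 0.15], 1],
    [[0, 0, -0.05], [0.83, -0.44, 0.15], 1],
    [[0, 0, -0.05], [0.83, -0.44, 0.15], 1],
    [[0, 0, -0.05], [0.84, -0.43, 0.15], 1],
    [[0, 0, -0.05], [0.84, -0.43, 0.15], 1],
    [[0, 0, -0.05], [0.84, -0.42, 0.15], 1],
    [[0, 0, -0.05], [0.84, -0.42, 0.15], 1]
  ]
}}

```text
clock: 1.43
eef_pos: [0.436, -0.381, 0.1872]
orientation: [[0.941, 0.337, -0.001], [0.337, -0.941, 0.0], [-0.0, -0.001, -1.0]]
ft_force: [0.2, 0.9, 0.0]
finger_gap: 1.0
```

Request:
{"op": "step_arm", "data": {
  "targets": [
    [[0, 0, -0.05], [0.85, -0.41, 0.2], 1],
    [[0, 0, -0.05], [0.85, -0.41, 0.2], 1],
    [[0, 0, -0.05], [0.85, -0.4, 0.2], 1],
    [[0, 0, -0.05], [0.85, -0.4, 0.2], 1],
    [[0, 0, -0.05], [0.85, -0.4, 0.2], 1],
    [[0, 0, -0.05], [0.85, -0.39, 0.2], 1],
    [[0, 0, -0.05], [0.86, -0.39, 0.2], 1],
    [[0, 0, -0.05], [0.86, -0.39, 0.2], 1]
  ]
}}

```text
clock: 2.1
eef_pos: [0.5672, -0.2462, 0.147]
orientation: [[0.927, 0.376, -0.001], [0.376, -0.927, 0.0], [-0.001, -0.0, -1.0]]
ft_force: [-0.1, 0.5, -0.5]
finger_gap: 0.996
```

```bash
python3 - <<'E'
from h import *
s=env.state();print(s["clock"],s["eef_pos"].round(4),s["q"].round(2),s["ft_force"].round(2),s["moment"].round(3))
plan([.5807,-.2267,.042],Rt(22.3),1)
E
```

```text
2.1 [ 0.5672 -0.2462  0.147 ] [ 0.43  0.5  -0.16  1.78  0.1   0.88 -0.96] [-0.06  0.48 -0.51] [0.053 0.023 0.013]
rows 5 dist 0.1077 turn deg [-0.03  0.04 -0.21]
0 [[-0.001, 0.001, -0.007], [0.16, -0.103, 0.84], 1]
1 [[-0.001, 0.001, -0.007], [0.16, -0.103, 0.84], 1]
2 [[-0.001, 0.001, -0.007], [0.16, -0.103, 0.84], 1]
3 [[-0.001, 0.001, -0.007], [0.16, -0.103, 0.84], 1]
4 [[-0.001, 0.001, -0.007], [0.16, -0.103, 0.84], 1]
```

Request:
{"op": "step_arm", "data": {
  "targets": [
    [[0, 0, 0], [0.4, -0.25, 0.3], 1],
    [[0, 0, 0], [0.4, -0.25, 0.4], 1],
    [[0, 0, 0], [0, 0, 0.8], 1],
    [[0, 0, 0], [0, 0, 0.8], 1],
    [[0, 0, 0], [0, 0, 0.8], 1],
    [[0, 0, 0], [0, 0, 0.8], 1],
    [[0, 0, 0], [0, 0, 0], 1]
  ]
}}

```text
clock: 2.68
eef_pos: [0.5768, -0.228, 0.0456]
orientation: [[0.927, 0.375, -0.008], [0.375, -0.927, 0.002], [-0.007, -0.004, -1.0]]
ft_force: [-0.5, -0.1, 0.0]
finger_gap: 0.998
```

```bash
python3 - <<'E'
from h import *
p,d=env.camera("scene");cv2.imwrite("pics/f1.png",cv2.resize(p[200:350,190:390],(800,600),interpolation=cv2.INTER_CUBIC))
s=env.state();print(s["clock"],s["eef_pos"].round(4))
plan([.5807,-.2267,.041],Rt(22.3),1)
E
```

```text
2.7333 [ 0.578  -0.2282  0.0477]
rows 1 dist 0.0074 turn deg [-0.17  0.26 -0.28]
0 [[-0.029, 0.044, -0.046], [0.124, -0.015, 0.267], 1]
```

View pics/f1.png

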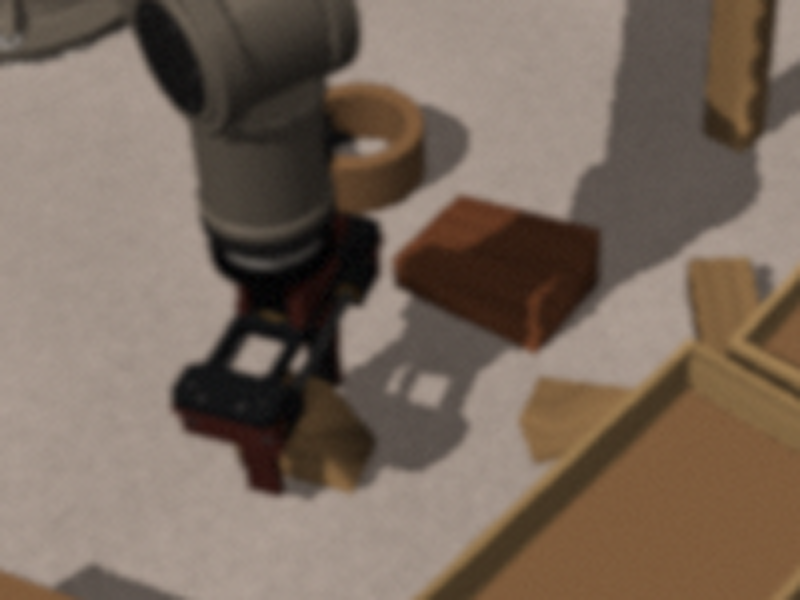

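The fingers straddle the foot block at (320,440) in the zoomed view, so I'll lower a little and close.

Request:
{"op": "step_arm", "data": {
  "targets": [
    [[0, 0, 0], [0.1, -0.02, 0.25], 1],
    [[0, 0, 0], [0, 0, 0], 1],
    [[0, 0, 0], [0, 0, 0], 0],
    [[0, 0, 0], [0, 0, 0], 0],
    [[0, 0, 0], [0, 0, 0], 0],
    [[0, 0, 0], [0, 0, 0], 0]
  ],
  "force": 25
}}

```text
clock: 3.23
eef_pos: [0.583, -0.2268, 0.0445]
orientation: [[0.927, 0.376, 0.001], [0.376, -0.927, -0.0], [0.001, 0.001, -1.0]]
ft_force: [-0.7, 0.6, 0.8]
finger_gap: 0.738
```

Request:
{"op": "step_arm", "data": {
  "targets": [
    [[0, 0, 0], [0, 0, 0], 0],
    [[0, 0, 0], [0, 0, 0], 0],
    [[0, 0, 0], [0, 0, 0], 0]
  ]
}}

```text
clock: 3.48
eef_pos: [0.5827, -0.2267, 0.044]
orientation: [[0.927, 0.376, 0.0], [0.376, -0.927, -0.0], [0.0, 0.0, -1.0]]
ft_force: [0.5, 0.2, 0.4]
finger_gap: 0.51
```

Request:
{"op": "step_arm", "data": {
  "targets": [
    [[0, 0, 0], [0, 0, 0], 0],
    [[0, 0, 0], [0, 0, 0], 0],
    [[0, 0, 0], [0, 0, 0], 0]
  ]
}}

```text
clock: 3.73
eef_pos: [0.5827, -0.2267, 0.044]
orientation: [[0.927, 0.376, 0.0], [0.376, -0.927, -0.0], [0.0, 0.0, -1.0]]
ft_force: [0.4, -0.6, -0.1]
finger_gap: 0.431
```

```bash
python3 - <<'E'
from h import *
s=env.state();R=s["orientation"];p=s["eef_pos"];print(s["clock"],p.round(4),s["finger_gap"],s["ft_force"])
f=np.array([.5807,-.2267,.032]); o=R.T@(f-p); print("foot in tool",o.round(4))
# target: foot_mid 8mm toward +x so top centre above base centre-ish
b=np.array([.5715,-.0237]); ps=np.radians(6.7); bx=np.array([np.cos(ps),np.sin(ps)])
RT=Rt(6.7,12)
dx=.004
fm=np.array([*(b+dx*bx),.042+dx*np.tan(np.radians(12))+.032/np.cos(np.radians(12))]); tcp=fm-RT@o
print("foot target",fm,"tcp",tcp.round(4))
print("lift");plan([p[0],p[1],.17],R,0)
print("over");plan(tcp+[0,0,.04],RT,0,p0=np.array([p[0],p[1],.17]),R0=R)
E
```

```text
3.7333 [ 0.5827 -0.2267  0.044 ] 0.4311685406902334 [ 0.42626261 -0.5883033  -0.05586663]
foot in tool [-0.0019 -0.0008  0.012 ]
foot target [ 0.57547268 -0.02323332  0.07556513] tcp [ 0.5749 -0.0241  0.0877]
lift
rows 6 dist 0.126 turn deg [0. 0. 0.]
0 [[0.0, 0.0, 0.0], [0.0, 0.0, -0.84], 0]
1 [[0.0, 0.0, 0.0], [0.0, 0.0, -0.84], 0]
2 [[0.0, 0.0, 0.0], [0.0, 0.0, -0.84], 0]
3 [[0.0, 0.0, 0.0], [0.0, 0.0, -0.84], 0]
4 [[0.0, 0.0, 0.0], [0.0, 0.0, -0.84], 0]
5 [[0.0, 0.0, 0.0], [0.0, 0.0, -0.84], 0]
over
rows 9 dist 0.2072 turn deg [-1.6  11.93 15.32]
0 [[-0.03, 0.221, 0.284], [0.306, -0.848, 0.188], 0]
1 [[-0.03, 0.221, 0.284], [0.277, -0.857, 0.192], 0]
2 [[-0.03, 0.221, 0.284], [0.247, -0.865, 0.196], 0]
3 [[-0.03, 0.221, 0.284], [0.216, -0.873, 0.198], 0]
4 [[-0.03, 0.221, 0.284], [0.186, -0.879, 0.2], 0]
5 [[-0.03, 0.221, 0.284], [0.155, -0.885, 0.201], 0]
6 [[-0.03, 0.221, 0.284], [0.124, -0.89, 0.202], 0]
7 [[-0.03, 0.221, 0.284], [0.092, -0.894, 0.202], 0]
8 [[-0.03, 0.221, 0.284], [0.061, -0.897, 0.2], 0]
```

Request:
{"op": "step_arm", "data": {
  "targets": [
    [[0, 0, 0], [0, 0, -0.4], 0],
    [[0, 0, 0], [0, 0, -0.9], 0],
    [[0, 0, 0], [0, 0, -0.9], 0],
    [[0, 0, 0], [0, 0, -0.9], 0],
    [[0, 0, 0], [0, 0, -0.9], 0],
    [[0, 0, 0], [0, 0, -0.9], 0],
    [[0, 0, 0], [0, 0, -0.2], 0]
  ]
}}

```text
clock: 4.32
eef_pos: [0.5846, -0.2272, 0.1759]
orientation: [[0.927, 0.376, 0.006], [0.376, -0.927, -0.002], [0.005, 0.004, -1.0]]
ft_force: [0.4, -0.6, -0.6]
finger_gap: 0.431
```

Request:
{"op": "step_arm", "data": {
  "targets": [
    [[-0.03, 0.22, 0.28], [0.3, -0.85, 0.19], 0],
    [[-0.03, 0.22, 0.28], [0.28, -0.86, 0.19], 0],
    [[-0.03, 0.22, 0.28], [0.25, -0.87, 0.2], 0],
    [[-0.03, 0.22, 0.28], [0.22, -0.87, 0.2], 0],
    [[-0.03, 0.22, 0.28], [0.19, -0.88, 0.2], 0],
    [[-0.03, 0.22, 0.28], [0.16, -0.89, 0.2], 0],
    [[-0.03, 0.22, 0.28], [0.12, -0.89, 0.2], 0],
    [[-0.03, 0.22, 0.28], [0.09, -0.89, 0.2], 0]
  ]
}}

```text
clock: 4.98
eef_pos: [0.5748, -0.0453, 0.133]
orientation: [[0.972, 0.148, 0.183], [0.146, -0.989, 0.025], [0.185, 0.003, -0.983]]
ft_force: [0.4, -0.2, -0.5]
finger_gap: 0.435
```

Request:
{"op": "step_arm", "data": {
  "targets": [
    [[-0.03, 0.22, 0.3], [0.06, -0.9, 0.2], 0],
    [[0, 0, 0], [0, 0, 0], 0],
    [[0, 0, 0], [0, 0, 0], 0]
  ]
}}

```text
clock: 5.23
eef_pos: [0.5735, -0.022, 0.1282]
orientation: [[0.971, 0.122, 0.204], [0.119, -0.993, 0.025], [0.205, -0.0, -0.979]]
ft_force: [-0.0, 0.1, -1.8]
finger_gap: 0.431
```

```bash
python3 - <<'E'
from h import *
s=env.state();print(s["clock"],s["eef_pos"].round(4),s["orientation"].round(3).tolist(),s["finger_gap"])
p,d=env.camera("scene");cv2.imwrite("pics/f2.png",cv2.resize(p[190:340,230:430],(800,600),interpolation=cv2.INTER_CUBIC))
plan([.5749,-.0241,.0877],Rt(6.7,12),0)
E
```

```text
5.2333 [ 0.5735 -0.022   0.1282] [[0.971, 0.122, 0.204], [0.119, -0.993, 0.025], [0.205, -0.0, -0.979]] 0.430513282061031
rows 2 dist 0.0409 turn deg [-0.    0.12  0.17]
0 [[-0.0, 0.01, 0.014], [-0.155, 0.012, 0.804], 0]
1 [[-0.0, 0.01, 0.014], [-0.156, 0.012, 0.803], 0]
```

View pics/f2.png

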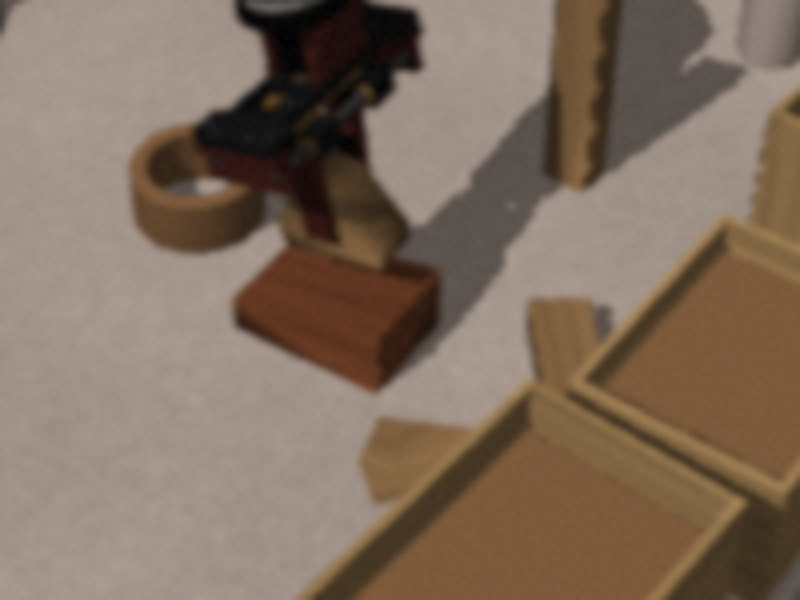

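The foot block is held above the base at (340,220), tilted parallel to the slope. Next I'll lower it.

Request:
{"op": "step_arm", "data": {
  "targets": [
    [[0, 0, 0], [-0.16, 0.01, 0.75], 0],
    [[0, 0, 0], [-0.1, 0.01, 0.45], 0],
    [[0, 0, 0], [-0.03, 0, 0.15], 0],
    [[0, 0, 0], [-0.02, 0, 0.1], 0],
    [[0, 0, 0], [0, 0, 0], 0],
    [[0, 0, 0], [0, 0, 0], 0]
  ]
}}

```text
clock: 5.78
eef_pos: [0.5751, -0.0247, 0.0924]
orientation: [[0.971, 0.117, 0.207], [0.115, -0.993, 0.024], [0.208, 0.0, -0.978]]
ft_force: [-1.0, 0.8, -1.9]
finger_gap: 0.429
```

Request:
{"op": "step_arm", "data": {
  "targets": [
    [[0, 0, 0], [-0.02, 0, 0.1], 0],
    [[0, 0, 0], [0, 0, 0], 0]
  ]
}}

```text
clock: 5.95
eef_pos: [0.5749, -0.0243, 0.0897]
orientation: [[0.971, 0.118, 0.206], [0.116, -0.993, 0.024], [0.208, 0.0, -0.978]]
ft_force: [-0.8, -0.8, -0.7]
finger_gap: 0.431
```

Request:
{"op": "step_arm", "data": {
  "targets": [
    [[0, 0, 0], [-0.01, 0, 0.06], 0],
    [[0, 0, 0], [0, 0, 0], 0]
  ]
}}

```text
clock: 6.12
eef_pos: [0.5747, -0.0241, 0.0879]
orientation: [[0.971, 0.118, 0.206], [0.116, -0.993, 0.024], [0.207, 0.0, -0.978]]
ft_force: [0.0, 0.6, -0.6]
finger_gap: 0.437
```

Request:
{"op": "step_arm", "data": {
  "targets": [
    [[0, 0, 0], [-0.01, 0, 0.06], 0],
    [[0, 0, 0], [0, 0, 0], 0]
  ]
}}

```text
clock: 6.28
eef_pos: [0.5749, -0.0241, 0.0872]
orientation: [[0.971, 0.118, 0.206], [0.116, -0.993, 0.024], [0.208, 0.001, -0.978]]
ft_force: [-4.6, -0.4, 7.4]
finger_gap: 0.432
```

Request:
{"op": "step_arm", "data": {
  "targets": [
    [[0, 0, 0], [0, 0, -0.03], 0],
    [[0, 0, 0], [0, 0, 0], 0.55],
    [[0, 0, 0], [0, 0, 0], 0.6],
    [[0, 0, 0], [0, 0, 0], 0.7],
    [[0, 0, 0], [0, 0, 0], 0.8],
    [[0, 0, 0], [0, 0, 0], 0.8]
  ]
}}

```text
clock: 6.78
eef_pos: [0.5746, -0.0242, 0.087]
orientation: [[0.971, 0.118, 0.206], [0.116, -0.993, 0.024], [0.207, 0.0, -0.978]]
ft_force: [0.4, -0.1, -0.5]
finger_gap: 0.769
```

Request:
{"op": "step_arm", "data": {
  "targets": [
    [[0, 0, 0], [0, 0, -0.3], 0.8],
    [[0, 0, 0], [0, 0, -0.6], 0.8],
    [[0, 0, 0], [0, 0, -0.9], 1],
    [[0, 0, 0], [0, 0, -0.9], 1],
    [[0, 0, 0], [0, 0, -0.9], 1],
    [[0, 0, 0], [0, 0, -0.9], 1]
  ]
}}

```text
clock: 7.28
eef_pos: [0.551, -0.0269, 0.1987]
orientation: [[0.971, 0.118, 0.206], [0.116, -0.993, 0.024], [0.207, 0.0, -0.978]]
ft_force: [-0.2, 0.7, 0.7]
finger_gap: 0.994
```

```bash
python3 - <<'E'
from h import *
s=env.state();print(s["clock"],s["eef_pos"].round(4),s["q"].round(2),s["finger_gap"])
p,d=env.camera("scene");cv2.imwrite("pics/f3.png",cv2.resize(p[160:340,210:450],(800,600),interpolation=cv2.INTER_CUBIC))
E
```

```text
7.2833 [ 0.551  -0.0269  0.1987] [ 0.09  0.25 -0.17  2.04  0.05  0.65 -1.56] 0.9938500889780711
```

View pics/f3.png

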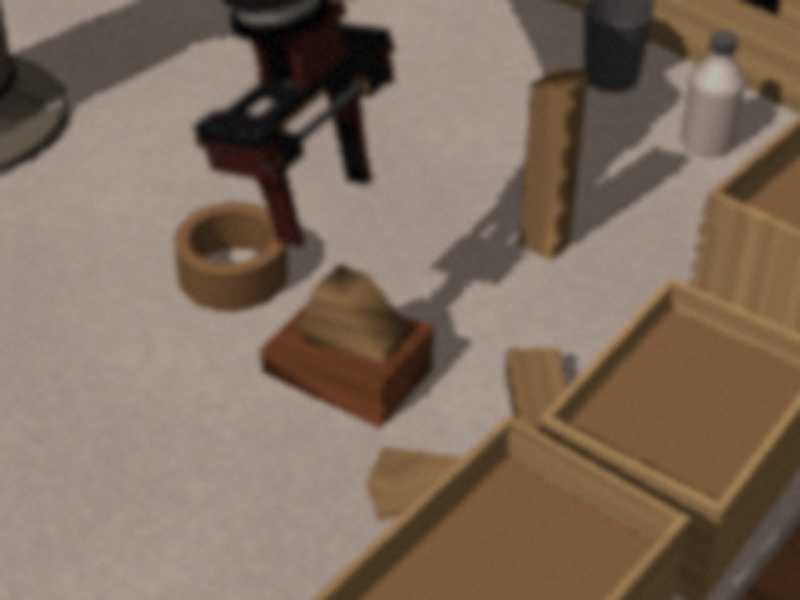

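```bash
python3 - <<'E'
from h import *
A=np.array([.585,.06,.25]);plan(A,Rt(87.4,0),1)
z=Rt(87.4,57)[:,2];B=np.array([.6036,.2334,.10])-z*(.010+.09)
print(B);plan(B,Rt(87.4,57),1,p0=A,R0=Rt(87.4,0))
C=cloud("top",np.load("top0.npy"))
for n,(u,v) in dict(bin=(203,178),glue=(161,222),cup=(146,270),tape=(319,288),sb=(306,196)).items(): print(n,C[v,u].round(3))
E
```

```text
rows 14 dist 0.1041 turn deg [  8.71 -10.16 -80.3 ]
0 [[0.104, -0.121, -0.956], [0.147, -0.236, -0.106], 1]
1 [[0.104, -0.121, -0.956], [0.169, -0.221, -0.105], 1]
2 [[0.104, -0.121, -0.956], [0.189, -0.205, -0.105], 1]
3 [[0.104, -0.121, -0.956], [0.207, -0.186, -0.106], 1]
4 [[0.104, -0.121, -0.956], [0.223, -0.166, -0.106], 1]
5 [[0.104, -0.121, -0.956], [0.237, -0.144, -0.108], 1]
6 [[0.104, -0.121, -0.956], [0.249, -0.12, -0.109], 1]
7 [[0.104, -0.121, -0.956], [0.259, -0.096, -0.111], 1]
8 [[0.104, -0.121, -0.956], [0.266, -0.071, -0.114], 1]
9 [[0.104, -0.121, -0.956], [0.27, -0.046, -0.116], 1]
10 [[0.104, -0.121, -0.956], [0.272, -0.02, -0.12], 1]
11 [[0.104, -0.121, -0.956], [0.271, 0.006, -0.123], 1]
12 [[0.104, -0.121, -0.956], [0.267, 0.032, -0.127], 1]
13 [[0.104, -0.121, -0.956], [0.261, 0.057, -0.13], 1]
[0.59979554 0.14961928 0.1544639 ]
rows 10 dist 0.1318 turn deg [ 0. 57. -0.]
0 [[0.0, 0.95, -0.0], [0.361, 0.043, 0.382], 1]
1 [[0.0, 0.95, -0.0], [0.321, 0.043, 0.416], 1]
2 [[0.0, 0.95, -0.0], [0.278, 0.043, 0.446], 1]
3 [[0.0, 0.95, -0.0], [0.232, 0.043, 0.471], 1]
4 [[0.0, 0.95, -0.0], [0.185, 0.043, 0.492], 1]
5 [[0.0, 0.95, -0.0], [0.135, 0.043, 0.508], 1]
6 [[0.0, 0.95, -0.0], [0.084, 0.043, 0.519], 1]
7 [[0.0, 0.95, -0.0], [0.032, 0.043, 0.525], 1]
8 [[0.0, 0.95, -0.0], [-0.021, 0.043, 0.525], 1]
9 [[0.0, 0.95, -0.0], [-0.073, 0.043, 0.521], 1]
bin [0.785 0.354 0.041]
glue [0.634 0.461 0.103]
cup [0.51  0.525 0.006]
tape [0.444 0.005 0.04 ]
sb [0.732 0.041 0.016]
```

Request:
{"op": "step_arm", "data": {
  "targets": [
    [[0.1, -0.12, -0.95], [0.15, -0.24, -0.11], 1],
    [[0.1, -0.12, -0.95], [0.17, -0.22, -0.11], 1],
    [[0.1, -0.12, -0.95], [0.19, -0.2, -0.11], 1],
    [[0.1, -0.12, -0.95], [0.21, -0.19, -0.11], 1],
    [[0.1, -0.12, -0.95], [0.22, -0.17, -0.11], 1],
    [[0.1, -0.12, -0.95], [0.24, -0.14, -0.11], 1],
    [[0.1, -0.12, -0.95], [0.25, -0.12, -0.11], 1]
  ]
}}

```text
clock: 7.92
eef_pos: [0.5679, 0.0168, 0.2218]
orientation: [[0.674, 0.732, 0.097], [0.731, -0.68, 0.049], [0.102, 0.038, -0.994]]
ft_force: [-0.1, 0.7, -0.0]
finger_gap: 0.999
```

Request:
{"op": "step_arm", "data": {
  "targets": [
    [[0.1, -0.12, -0.95], [0.26, -0.1, -0.11], 1],
    [[0.1, -0.12, -0.95], [0.27, -0.07, -0.11], 1],
    [[0.1, -0.12, -0.95], [0.27, -0.05, -0.12], 1],
    [[0.1, -0.12, -0.95], [0.27, -0.02, -0.12], 1],
    [[0.1, -0.12, -0.95], [0.27, 0, -0.12], 1],
    [[0.1, -0.12, -0.95], [0.27, 0.03, -0.13], 1],
    [[0.1, -0.12, -0.95], [0.26, 0.05, -0.13], 1]
  ]
}}

```text
clock: 8.5
eef_pos: [0.5841, 0.0606, 0.2451]
orientation: [[0.05, 0.999, -0.002], [0.999, -0.05, -0.002], [-0.002, -0.002, -1.0]]
ft_force: [0.4, -0.4, 0.3]
finger_gap: 0.999
```

Request:
{"op": "step_arm", "data": {
  "targets": [
    [[0, 0.95, 0], [0.36, 0.04, 0.38], 1],
    [[0, 0.95, 0], [0.32, 0.04, 0.42], 1],
    [[0, 0.95, 0], [0.28, 0.04, 0.45], 1],
    [[0, 0.95, 0], [0.23, 0.04, 0.47], 1],
    [[0, 0.95, 0], [0.18, 0.04, 0.49], 1]
  ]
}}

```text
clock: 8.92
eef_pos: [0.592, 0.1051, 0.1974]
orientation: [[0.048, 0.998, 0.027], [0.876, -0.055, 0.478], [0.479, 0.001, -0.878]]
ft_force: [-0.9, 0.4, -1.1]
finger_gap: 1.002
```

```bash
python3 - <<'E'
from h import *
s=env.state();print(s["clock"],s["eef_pos"].round(4),s["q"].round(2),s["finger_gap"])
z=Rt(87.4,57)[:,2];B=np.array([.6036,.2334,.10])-z*(.010+.09)
plan(B,Rt(87.4,57),1)
E
```

```text
8.9167 [0.592  0.1051 0.1974] [ 0.46  0.51 -0.65  1.82 -0.26  0.83  0.01] 1.0015499552123872
rows 5 dist 0.0623 turn deg [ 0.4  28.37 -0.38]
0 [[0.013, 0.946, -0.013], [0.15, 0.043, 0.474], 1]
1 [[0.013, 0.946, -0.013], [0.103, 0.043, 0.486], 1]
2 [[0.013, 0.946, -0.013], [0.054, 0.044, 0.494], 1]
3 [[0.013, 0.946, -0.013], [0.005, 0.045, 0.497], 1]
4 [[0.013, 0.946, -0.013], [-0.044, 0.046, 0.495], 1]
```

Request:
{"op": "step_arm", "data": {
  "targets": [
    [[0, 0.95, 0], [0.15, 0.04, 0.47], 1],
    [[0, 0.95, 0], [0.1, 0.04, 0.49], 1],
    [[0, 0.95, 0], [0.05, 0.04, 0.49], 1],
    [[0, 0.95, 0], [0, 0.04, 0.5], 1],
    [[0, 0.95, 0], [-0.04, 0.05, 0.5], 1],
    [[0, 0, 0], [0, 0, 0], 1]
  ]
}}

```text
clock: 9.42
eef_pos: [0.5972, 0.1467, 0.1466]
orientation: [[0.043, 0.998, 0.042], [0.539, -0.059, 0.84], [0.841, -0.014, -0.54]]
ft_force: [-0.8, -1.7, -1.7]
finger_gap: 1.0
```

```bash
python3 - <<'E'
from h import *
s=env.state();print(s["clock"],s["eef_pos"].round(4),s["q"].round(2),s["finger_gap"])
z=Rt(87.4,57)[:,2];B=np.array([.6036,.2334,.10])-z*(.010)
plan(B,Rt(87.4,57),1)
p,d=env.camera("scene");cv2.imwrite("pics/b1.png",cv2.resize(p[120:300,260:500],(800,600),interpolation=cv2.INTER_CUBIC))
E
```

```text
9.4167 [0.5972 0.1467 0.1466] [ 0.73  0.87 -0.9   1.85 -0.55  0.73  0.41] 1.0003991238604601
rows 4 dist 0.0887 turn deg [ 0.23 -0.3  -1.09]
0 [[0.01, -0.012, -0.045], [0.079, 0.02, 0.883], 1]
1 [[0.01, -0.012, -0.045], [0.08, 0.021, 0.883], 1]
2 [[0.01, -0.012, -0.045], [0.081, 0.022, 0.883], 1]
3 [[0.01, -0.012, -0.045], [0.082, 0.024, 0.883], 1]
```

View pics/b1.png

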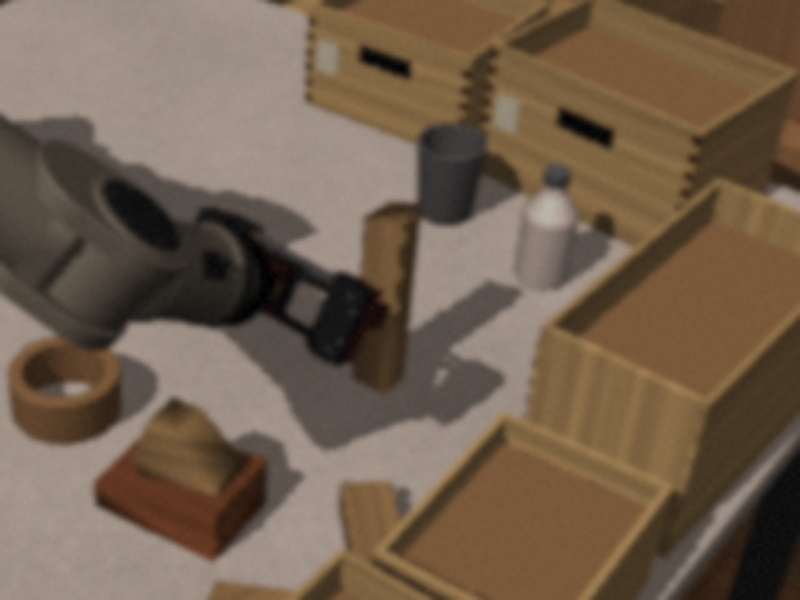

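The gripper faces the beam at (390,300) in the zoomed view and is about 90 mm short of it. The path is clear, so I'll advance.

Request:
{"op": "step_arm", "data": {
  "targets": [
    [[0, 0, -0.04], [0.08, 0.02, 0.88], 1],
    [[0, 0, -0.04], [0.08, 0.02, 0.88], 1],
    [[0, 0, -0.04], [0.08, 0.02, 0.88], 1],
    [[0, 0, -0.04], [0.08, 0.02, 0.6], 1],
    [[0, 0, 0], [0, 0, 0.2], 1],
    [[0, 0, 0], [0, 0, 0], 1]
  ]
}}

```text
clock: 9.97
eef_pos: [0.6047, 0.2274, 0.115]
orientation: [[0.01, 0.999, 0.043], [0.548, -0.041, 0.836], [0.837, 0.015, -0.548]]
ft_force: [-0.6, -0.5, -0.6]
finger_gap: 1.001
```

```bash
python3 - <<'E'
from h import *
s=env.state();print(s["clock"],s["eef_pos"].round(4),s["q"].round(2),s["finger_gap"],s["ft_force"].round(1))
z=Rt(87.4,57)[:,2];B=np.array([.6036,.2334,.10])-z*(.010)
plan(B,Rt(87.4,57),1)
E
```

```text
9.9667 [0.6047 0.2274 0.115 ] [ 0.6   0.94 -0.92  1.86 -0.57  0.57  0.42] 1.0008689293174255 [-0.6 -0.5 -0.6]
rows 1 dist 0.01 turn deg [0.28 0.21 0.85]
0 [[0.046, 0.036, 0.142], [-0.372, -0.062, 0.129], 1]
```

Request:
{"op": "step_arm", "data": {
  "targets": [
    [[0, 0, 0], [-0.25, -0.04, -0.25], 1],
    [[0, 0, 0], [0, 0, 0], 0],
    [[0, 0, 0], [0, 0, 0], 0],
    [[0, 0, 0], [0, 0, 0], 0],
    [[0, 0, 0], [0, 0, 0], 0],
    [[0, 0, 0], [0, 0, 0], 0],
    [[0, 0, 0], [0, 0, 0], 0],
    [[0, 0, 0], [0, 0, 0], 0]
  ],
  "force": 55
}}

```text
clock: 10.63
eef_pos: [0.6036, 0.217, 0.1113]
orientation: [[0.015, 0.999, 0.044], [0.546, -0.045, 0.837], [0.838, 0.012, -0.546]]
ft_force: [-0.3, -0.2, 0.1]
finger_gap: 0.509
```

Request:
{"op": "step_arm", "data": {
  "targets": [
    [[0, 0, 0], [0, 0, 0], 0],
    [[0, 0, 0], [0, 0, 0], 0],
    [[0, 0, 0], [0, 0, 0], 0]
  ]
}}

```text
clock: 10.88
eef_pos: [0.6037, 0.217, 0.1113]
orientation: [[0.015, 0.999, 0.044], [0.546, -0.045, 0.837], [0.838, 0.012, -0.546]]
ft_force: [0.1, 0.7, 0.9]
finger_gap: 0.475
```

```bash
python3 - <<'E'
from h import *
s=env.state();print(s["clock"],s["eef_pos"].round(4),s["q"].round(2),s["finger_gap"],s["ft_force"].round(1),s["moment"].round(3))
R=s["orientation"];print(R.round(3).tolist())
E
```

```text
10.8833 [0.6037 0.217  0.1113] [ 0.62  0.94 -0.91  1.86 -0.56  0.58  0.43] 0.4751115118782807 [0.1 0.7 0.9] [-0.731  0.023  0.002]
[[0.015, 0.999, 0.044], [0.546, -0.045, 0.837], [0.838, 0.012, -0.546]]
```

```bash
python3 - <<'E'
from h import *
s=env.state();R0=s["orientation"];p0=s["eef_pos"]
mid=np.array([.6036,.2334,.094]); o=R0.T@(mid-p0); print("o",o.round(4)); np.save("o.npy",o)
print("lift");plan(p0+[0,0,.065],R0,0,n=4)
p1=p0+[0,0,.065]
m2=np.array([.55,.16,.14]);Rf=Rt(87.4,-33)
p2=m2-Rf@o; print("p2",p2)
# path with mid interpolated
n=17;rv=Ro.from_matrix(R0.T@Rf).as_rotvec();print(np.degrees(rv))
Rs=[R0@Ro.from_rotvec(rv*k/n).as_matrix() for k in range(n+1)];m1=mid+[0,0,.065]
ps=[m1+(m2-m1)*k/n-Rs[k]@o for k in range(n+1)]
for k in range(n): print(k,(np.degrees(rv)/n/6).round(3),(Rs[k].T@(ps[k+1]-ps[k])/.025).round(2), ps[k+1].round(3))
E
```

```text
o [-0.0056 -0.001   0.0232]
lift
rows 4 dist 0.065 turn deg [0. 0. 0.]
0 [[0.0, 0.0, 0.0], [0.545, 0.008, -0.355], 0]
1 [[0.0, 0.0, 0.0], [0.545, 0.008, -0.355], 0]
2 [[0.0, 0.0, 0.0], [0.545, 0.008, -0.355], 0]
3 [[0.0, 0.0, 0.0], [0.545, 0.008, -0.355], 0]
p2 [0.55178495 0.17723617 0.15640966]
[  0.74067323 -89.91825066   0.17787489]
0 [ 0.007 -0.882  0.002] [-0.05 -0.12 -0.1 ] [0.601 0.214 0.177]
1 [ 0.007 -0.882  0.002] [-0.06 -0.12 -0.09] [0.598 0.212 0.177]
2 [ 0.007 -0.882  0.002] [-0.07 -0.12 -0.07] [0.594 0.209 0.177]
3 [ 0.007 -0.882  0.002] [-0.08 -0.12 -0.06] [0.591 0.207 0.177]
4 [ 0.007 -0.882  0.002] [-0.09 -0.12 -0.04] [0.588 0.205 0.176]
5 [ 0.007 -0.882  0.002] [-0.09 -0.12 -0.03] [0.585 0.203 0.176]
6 [ 0.007 -0.882  0.002] [-0.1  -0.12 -0.01] [0.582 0.2   0.175]
7 [ 0.007 -0.882  0.002] [-0.1  -0.12  0.01] [0.579 0.198 0.174]
8 [ 0.007 -0.882  0.002] [-0.1  -0.12  0.02] [0.576 0.196 0.173]
9 [ 0.007 -0.882  0.002] [-0.1  -0.12  0.04] [0.573 0.194 0.171]
10 [ 0.007 -0.882  0.002] [-0.1  -0.12  0.06] [0.57  0.192 0.17 ]
11 [ 0.007 -0.882  0.002] [-0.09 -0.12  0.07] [0.567 0.19  0.168]
12 [ 0.007 -0.882  0.002] [-0.09 -0.12  0.09] [0.564 0.187 0.166]
13 [ 0.007 -0.882  0.002] [-0.08 -0.12  0.1 ] [0.561 0.185 0.164]
14 [ 0.007 -0.882  0.002] [-0.07 -0.12  0.12] [0.558 0.183 0.162]
15 [ 0.007 -0.882  0.002] [-0.06 -0.12  0.13] [0.555 0.18  0.159]
16 [ 0.007 -0.882  0.002] [-0.05 -0.12  0.15] [0.552 0.177 0.156]
```

Request:
{"op": "step_arm", "data": {
  "targets": [
    [[0, 0, 0], [0.2, 0, -0.13], 0],
    [[0, 0, 0], [0.5, 0, -0.33], 0],
    [[0, 0, 0], [0.6, 0, -0.4], 0],
    [[0, 0, 0], [0.6, 0, -0.4], 0],
    [[0, 0, 0], [0.3, 0, -0.2], 0],
    [[0, 0, 0], [0, 0, 0], 0],
    [[0, 0, 0], [0, 0, 0], 0]
  ]
}}

```text
clock: 11.47
eef_pos: [0.6026, 0.2159, 0.1765]
orientation: [[0.014, 0.999, 0.045], [0.547, -0.045, 0.836], [0.837, 0.013, -0.547]]
ft_force: [-0.0, -0.2, -5.5]
finger_gap: 0.477
```

```bash
python3 - <<'E'
from h import *
s=env.state();print(s["clock"],s["eef_pos"].round(4),s["q"].round(2),s["finger_gap"],s["ft_force"].round(1),s["moment"].round(3))
print(s["orientation"].round(3).tolist())
p,d=env.camera("scene");cv2.imwrite("pics/b2.png",cv2.resize(p[120:300,260:500],(800,600),interpolation=cv2.INTER_CUBIC))
E
```

```text
11.4667 [0.6026 0.2159 0.1765] [ 0.64  0.83 -0.94  1.86 -0.59  0.66  0.36] 0.47741573926156633 [-0.  -0.2 -5.5] [-1.865  0.063  0.007]
[[0.014, 0.999, 0.045], [0.547, -0.045, 0.836], [0.837, 0.013, -0.547]]
```

View pics/b2.png

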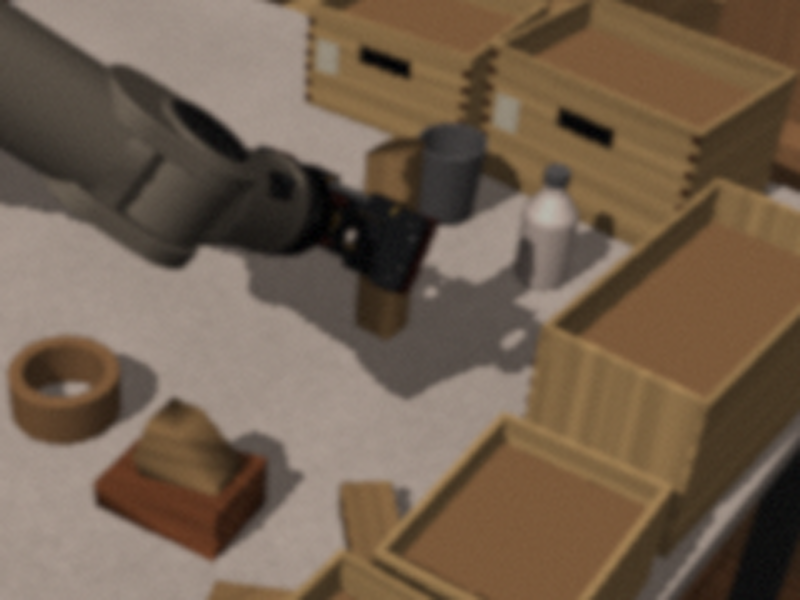

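The beam is clear of the bench, hanging plumb in the grip at (390,250), with a measured load of 5.5 N. Now I'll rotate it to horizontal.

Request:
{"op": "step_arm", "data": {
  "targets": [
    [[0, -0.5, 0], [-0.05, -0.12, -0.1], 0],
    [[0, -0.88, 0], [-0.05, -0.12, -0.1], 0],
    [[0, -0.88, 0], [-0.06, -0.12, -0.09], 0],
    [[0, -0.88, 0], [-0.07, -0.12, -0.07], 0],
    [[0, -0.88, 0], [-0.08, -0.12, -0.06], 0],
    [[0, -0.88, 0], [-0.09, -0.12, -0.04], 0],
    [[0, -0.88, 0], [-0.09, -0.12, -0.02], 0],
    [[0, -0.88, 0], [-0.1, -0.12, 0], 0]
  ]
}}

```text
clock: 12.18
eef_pos: [0.5767, 0.1971, 0.1754]
orientation: [[0.04, 0.999, 0.023], [0.957, -0.045, 0.286], [0.287, 0.01, -0.958]]
ft_force: [-0.3, 0.7, -7.0]
finger_gap: 0.476
```

Request:
{"op": "step_arm", "data": {
  "targets": [
    [[0, -0.88, 0], [-0.1, -0.12, 0.01], 0],
    [[0, -0.88, 0], [-0.1, -0.12, 0.03], 0],
    [[0, -0.88, 0], [-0.1, -0.12, 0.05], 0],
    [[0, -0.88, 0], [-0.1, -0.12, 0.06], 0],
    [[0, -0.88, 0], [-0.09, -0.12, 0.08], 0],
    [[0, -0.88, 0], [-0.09, -0.12, 0.1], 0],
    [[0, -0.88, 0], [-0.08, -0.12, 0.11], 0],
    [[0, -0.88, 0], [-0.06, -0.12, 0.13], 0]
  ]
}}

```text
clock: 12.85
eef_pos: [0.5521, 0.1799, 0.1607]
orientation: [[0.044, 0.999, -0.01], [0.901, -0.044, -0.431], [-0.431, 0.01, -0.902]]
ft_force: [-0.5, -0.2, -5.7]
finger_gap: 0.474
```

```bash
python3 - <<'E'
from h import *
s=env.state();print(s["clock"],s["eef_pos"].round(4),s["q"].round(2),s["finger_gap"],s["ft_force"].round(1),s["moment"].round(3))
R=s["orientation"];print(R.round(3).tolist(), np.degrees(np.arcsin(R[2,0])))
p,d=env.camera("scene");cv2.imwrite("pics/b3.png",cv2.resize(p[120:300,260:500],(800,600),interpolation=cv2.INTER_CUBIC))
E
```

```text
12.85 [0.5521 0.1799 0.1607] [-0.49  0.55 -0.16  1.74  0.46  1.19 -0.94] 0.4742892291365794 [-0.5 -0.2 -5.7] [ 1.026 -0.102 -0.006]
[[0.044, 0.999, -0.01], [0.901, -0.044, -0.431], [-0.431, 0.01, -0.902]] -25.508485049760694
```

View pics/b3.png

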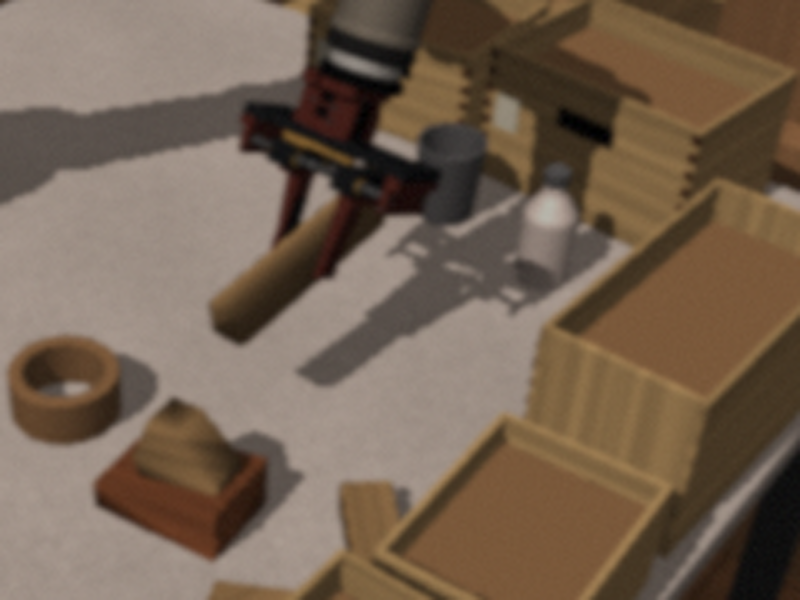

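The beam is nearly horizontal at (290,270), with about 7° left to turn. I'll finish the turn and lower it.

```bash
python3 - <<'E'
from h import *
o=np.load("o.npy");Rf=Rt(87.4,-33)
s=env.state();print("mid now",(s["eef_pos"]+s["orientation"]@o).round(3))
p2=np.array([.545,.165,.027])-Rf@o; print(p2);plan(p2,Rf,0,n=6)
E
```

```text
mid now [0.548 0.168 0.14 ]
[0.54678495 0.18223617 0.04340966]
rows 6 dist 0.1151 turn deg [ 0.48 -7.23  0.18]
0 [[0.013, -0.201, 0.005], [0.329, -0.025, 0.692], 0]
1 [[0.013, -0.201, 0.005], [0.344, -0.024, 0.685], 0]
2 [[0.013, -0.201, 0.005], [0.358, -0.023, 0.678], 0]
3 [[0.013, -0.201, 0.005], [0.372, -0.023, 0.67], 0]
4 [[0.013, -0.201, 0.005], [0.386, -0.022, 0.662], 0]
5 [[0.013, -0.201, 0.005], [0.4, -0.021, 0.654], 0]
```

Request:
{"op": "step_arm", "data": {
  "targets": [
    [[0, -0.3, 0], [0.33, -0.03, 0.69], 0],
    [[0, -0.3, 0], [0.34, -0.03, 0.69], 0],
    [[0, -0.3, 0], [0.36, -0.03, 0.68], 0],
    [[0, -0.3, 0], [0.37, -0.03, 0.67], 0],
    [[0, 0, 0], [0.38, -0.02, 0.65], 0],
    [[0, 0, 0], [0.3, -0.02, 0.5], 0],
    [[0, 0, 0], [0, 0, 0], 0],
    [[0, 0, 0], [0, 0, 0], 0]
  ]
}}

```text
clock: 13.57
eef_pos: [0.5498, 0.1763, 0.051]
orientation: [[0.044, 0.999, -0.016], [0.842, -0.045, -0.537], [-0.537, 0.01, -0.843]]
ft_force: [0.6, -0.9, -5.3]
finger_gap: 0.474
```

```bash
python3 - <<'E'
from h import *
o=np.load("o.npy");Rf=Rt(87.4,-33)
s=env.state();R=s["orientation"];print("mid now",(s["eef_pos"]+s["orientation"]@o).round(4),np.degrees(np.arcsin(R[2,0])),s["ft_force"].round(1),s["q"].round(2))
p2=np.array([.545,.165,.021])-Rf@o; print(p2);plan(p2,Rf,0,n=1)
p,d=env.camera("scene");cv2.imwrite("pics/b4.png",cv2.resize(p[160:280,260:420],(800,600),interpolation=cv2.INTER_CUBIC))
E
```

```text
mid now [0.5482 0.1592 0.0344] -32.49246636163883 [ 0.6 -0.9 -5.3] [-0.57  0.74 -0.12  1.75  0.56  1.12 -1.08]
[0.54678495 0.18223617 0.03740966]
rows 1 dist 0.0151 turn deg [ 0.46 -0.51 -0.31]
0 [[0.077, -0.084, -0.051], [0.486, -0.138, 0.334], 0]
```

View pics/b4.png

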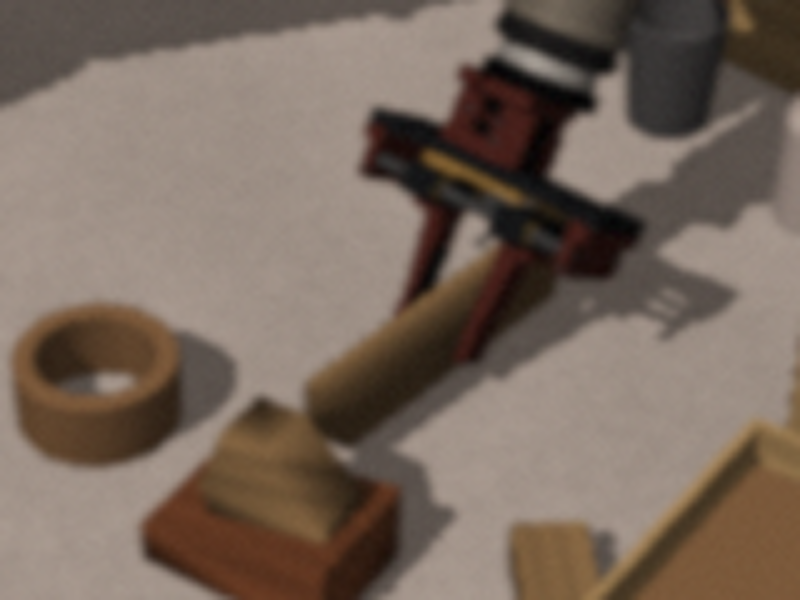

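Request:
{"op": "step_arm", "data": {
  "targets": [
    [[0, -0.08, 0], [0.17, 0, 0.27], 0],
    [[0, 0, 0], [0.04, 0, 0.07], 0],
    [[0, 0, 0], [0, 0, 0], 0],
    [[0, 0, 0], [0, 0, 0], 0]
  ]
}}

```text
clock: 13.95
eef_pos: [0.5507, 0.1767, 0.0422]
orientation: [[0.044, 0.999, -0.014], [0.838, -0.045, -0.544], [-0.544, 0.012, -0.839]]
ft_force: [-0.1, -0.2, -5.1]
finger_gap: 0.474
```

Request:
{"op": "step_arm", "data": {
  "targets": [
    [[0, 0, 0], [0.03, 0, 0.05], 0],
    [[0, 0, 0], [0, 0, 0], 0]
  ]
}}

```text
clock: 14.12
eef_pos: [0.5507, 0.1766, 0.0406]
orientation: [[0.044, 0.999, -0.014], [0.838, -0.045, -0.544], [-0.544, 0.012, -0.839]]
ft_force: [-1.3, -0.7, -5.8]
finger_gap: 0.476
```

Request:
{"op": "step_arm", "data": {
  "targets": [
    [[0, 0, 0], [0.04, 0, 0.06], 0],
    [[0, 0, 0], [0, 0, 0], 0]
  ]
}}

```text
clock: 14.28
eef_pos: [0.5505, 0.1766, 0.0385]
orientation: [[0.044, 0.999, -0.014], [0.838, -0.045, -0.544], [-0.544, 0.012, -0.839]]
ft_force: [0.3, 0.4, -6.0]
finger_gap: 0.476
```

Request:
{"op": "step_arm", "data": {
  "targets": [
    [[0, 0, 0], [0.03, 0, 0.05], 0],
    [[0, 0, 0], [0, 0, 0], 0]
  ]
}}

```text
clock: 14.45
eef_pos: [0.5507, 0.1766, 0.0372]
orientation: [[0.044, 0.999, -0.014], [0.838, -0.045, -0.544], [-0.544, 0.012, -0.839]]
ft_force: [0.6, 1.1, -4.0]
finger_gap: 0.475
```

Request:
{"op": "step_arm", "data": {
  "targets": [
    [[0, 0, 0], [0.02, 0, 0.03], 0],
    [[0, 0, 0], [0, 0, 0], 0]
  ]
}}

```text
clock: 14.62
eef_pos: [0.5508, 0.1766, 0.037]
orientation: [[0.045, 0.999, -0.014], [0.837, -0.045, -0.545], [-0.545, 0.012, -0.839]]
ft_force: [-0.4, 2.0, 2.8]
finger_gap: 0.479
```

Request:
{"op": "step_arm", "data": {
  "targets": [
    [[0, 0, 0], [0, 0, 0], 0.6],
    [[0, 0, 0], [0, 0, 0], 0.7],
    [[0, 0, 0], [0, 0, 0], 0.8],
    [[0, 0, 0], [0, 0, 0], 0.9],
    [[0, 0, 0], [0, 0, 0], 0.9],
    [[0, 0, 0], [0, 0, 0], 0.9]
  ]
}}

```text
clock: 15.12
eef_pos: [0.5507, 0.1764, 0.0363]
orientation: [[0.044, 0.999, -0.014], [0.838, -0.045, -0.544], [-0.544, 0.012, -0.839]]
ft_force: [0.0, -0.2, 0.0]
finger_gap: 0.878
```

Request:
{"op": "step_arm", "data": {
  "targets": [
    [[0, 0, 0], [0, 0, -0.3], 1],
    [[0, 0, 0], [0, 0, -0.6], 1],
    [[0, 0, 0], [0, 0, -0.9], 1],
    [[0, 0, 0], [0, 0, -0.9], 1],
    [[0, 0, 0], [0, 0, -0.9], 1],
    [[0, 0, 0], [0, 0, -0.5], 1]
  ]
}}

```text
clock: 15.62
eef_pos: [0.5526, 0.2349, 0.1247]
orientation: [[0.044, 0.999, -0.012], [0.839, -0.044, -0.542], [-0.542, 0.014, -0.84]]
ft_force: [0.6, 0.4, -0.1]
finger_gap: 0.997
```

```bash
cat >> h.py <<'E'
def beamlie(zc=.0,r=.13,c=(.548,.16),zr=(.028,.06)):
    P=[]
    for n in("top","scene"):
        p,d=env.camera(n);cv2.imwrite(f"pics/_{n}.png",p);C=cloud(n,d).reshape(-1,3)
        m=(np.hypot(C[:,0]-c[0],C[:,1]-c[1])<r)&(C[:,2]>zr[0])&(C[:,2]<zr[1]);P.append(C[m])
    return P
E
python3 - <<'E'
from h import *
s=env.state();print(s["clock"],s["eef_pos"].round(4),s["finger_gap"])
P=beamlie()
for Q in P:
    (cx,cy),(w,h),a=cv2.minAreaRect((Q[:,:2]*1000).astype(np.float32));print(len(Q),cx,cy,w,h,a,np.median(Q[:,2]))
p=cv2.imread("pics/_scene.png");cv2.imwrite("pics/b5.png",cv2.resize(p[160:280,260:420],(800,600),interpolation=cv2.INTER_CUBIC))
p=cv2.imread("pics/_top.png");cv2.imwrite("pics/b6.png",cv2.resize(p[190:310,210:370],(800,600),interpolation=cv2.INTER_CUBIC))
E
```

```text
15.6167 [0.5526 0.2349 0.1247] 0.9974399809434664
916 548.2740478515625 162.22900390625 191.21041870117188 45.58839797973633 87.43148040771484 0.04110924224846575
631 549.224609375 160.4232177734375 195.45452880859375 46.94207763671875 87.35948181152344 0.0419313068878664
```

View pics/b5.png

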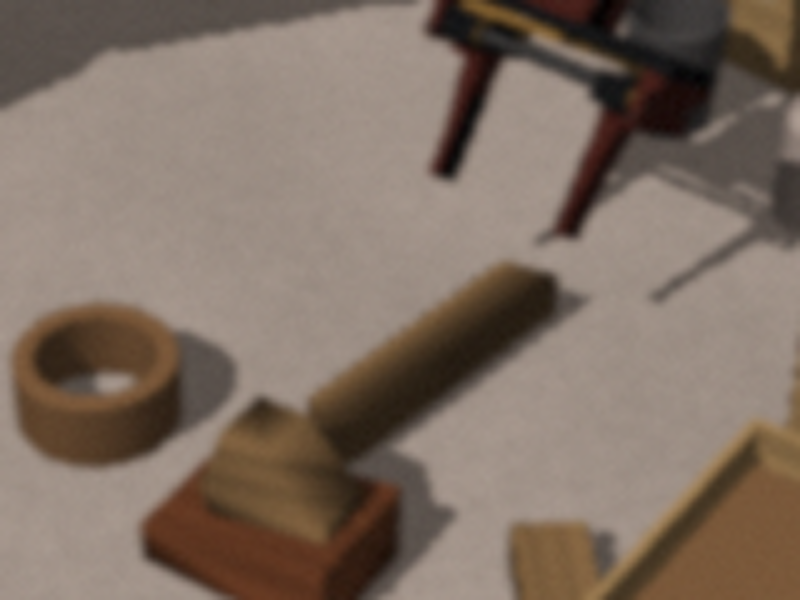

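View pics/b6.png

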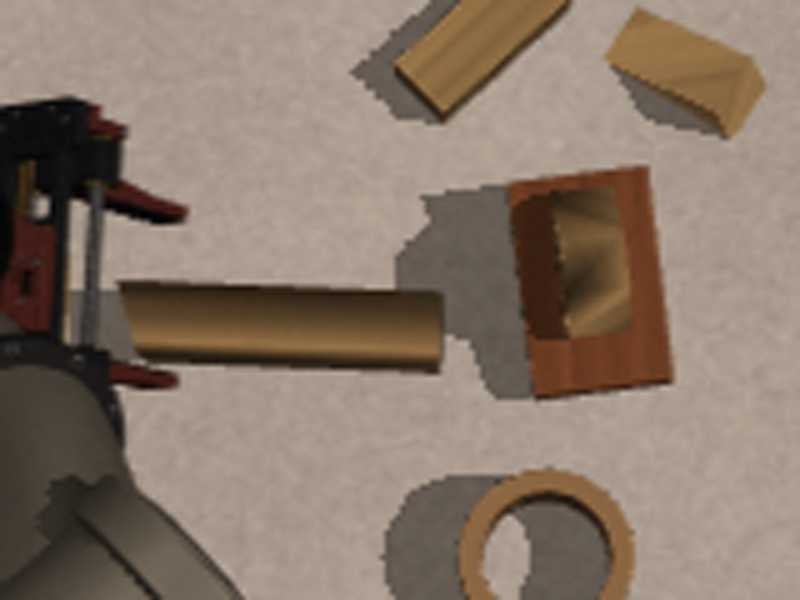

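The beam lies flat and released, and both cameras put it at about (0.549, 0.161) with its axis at 87.4°. Next I'll bring the tool vertical above it.

```bash
python3 - <<'E'
from h import *
plan([.549,.161,.11],Rt(87.4,0),1)
E
```

```text
rows 6 dist 0.0752 turn deg [ 0.86 32.76 -0.12]
0 [[0.024, 0.91, -0.003], [-0.363, -0.006, 0.345], 1]
1 [[0.024, 0.91, -0.003], [-0.394, -0.005, 0.309], 1]
2 [[0.024, 0.91, -0.003], [-0.422, -0.004, 0.27], 1]
3 [[0.024, 0.91, -0.003], [-0.446, -0.004, 0.229], 1]
4 [[0.024, 0.91, -0.003], [-0.466, -0.004, 0.185], 1]
5 [[0.024, 0.91, -0.003], [-0.481, -0.003, 0.14], 1]
```

Request:
{"op": "step_arm", "data": {
  "targets": [
    [[0.02, 0.91, 0], [-0.36, -0.01, 0.35], 1],
    [[0.02, 0.91, 0], [-0.39, -0.01, 0.31], 1],
    [[0.02, 0.91, 0], [-0.42, 0, 0.27], 1],
    [[0.02, 0.91, 0], [-0.45, 0, 0.23], 1],
    [[0.02, 0.91, 0], [-0.47, 0, 0.19], 1],
    [[0.02, 0.91, 0], [-0.48, 0, 0.14], 1],
    [[0, 0, 0], [0, 0, 0], 1],
    [[0, 0, 0], [0, 0, 0], 1]
  ]
}}

```text
clock: 16.38
eef_pos: [0.5479, 0.1533, 0.107]
orientation: [[0.056, 0.998, -0.002], [0.998, -0.056, -0.006], [-0.007, -0.002, -1.0]]
ft_force: [0.8, 0.4, 0.3]
finger_gap: 1.001
```

```bash
python3 - <<'E'
from h import *
s=env.state();print(s["clock"],s["eef_pos"].round(4),s["orientation"].round(4).tolist(),s["moment"].round(4),s["ft_force"].round(2),s["tau"].round(3))
plan([.549,.161,.032],Rt(87.4,0),1)
E
```

```text
16.3833 [0.5479 0.1533 0.107 ] [[0.0561, 0.9984, -0.0022], [0.9984, -0.0562, -0.0064], [-0.0065, -0.0019, -1.0]] [ 0.0361 -0.0589 -0.052 ] [0.83 0.42 0.32] [  3.14  -52.75   -1.67  -20.08   -0.057  -0.067   0.29 ]
rows 4 dist 0.0754 turn deg [-0.11  0.37 -0.62]
0 [[-0.005, 0.016, -0.026], [0.082, 0.008, 0.75], 1]
1 [[-0.005, 0.016, -0.026], [0.081, 0.008, 0.75], 1]
2 [[-0.005, 0.016, -0.026], [0.08, 0.008, 0.75], 1]
3 [[-0.005, 0.016, -0.026], [0.079, 0.007, 0.75], 1]
```

```bash
cat >> h.py <<'E'
def avg(n=8):
    M=[]
    for k in range(n):
        s=env.state();M.append(np.r_[s["moment"],s["ft_force"],s["tau"][-3:],s["eef_pos"],s["orientation"][:,2]])
        env.camera("scene")
    M=np.array(M);return M.mean(0),M.std(0)/np.sqrt(n)
E
python3 - <<'E'
from h import *
m,e=avg(8);np.save("base.npy",m);print(m.round(4),e.round(4));print(env.state()["clock"])
E
```

```text
[-1.450e-02 -6.960e-02  1.700e-03  3.377e-01  3.807e-01 -4.000e-02
  6.600e-03  1.800e-03  4.170e-02  5.478e-01  1.588e-01  1.077e-01
 -9.000e-04 -4.300e-03 -1.000e+00] [1.110e-02 1.080e-02 8.500e-03 1.269e-01 2.201e-01 1.916e-01 1.210e-02
 1.130e-02 3.480e-02 0.000e+00 9.000e-04 1.000e-04 2.000e-04 3.000e-04
 0.000e+00]
16.7833
```

Request:
{"op": "step_arm", "data": {
  "targets": [
    [[0, 0, 0], [0.3, 0.03, 0.75], 1],
    [[0, 0, 0], [0, 0, 0.75], 1],
    [[0, 0, 0], [0, 0, 0.75], 1],
    [[0, 0.06, -0.1], [0, 0, 0.6], 1],
    [[0, 0, 0], [0, 0, 0.15], 1],
    [[0, 0, 0], [0, 0, 0], 1]
  ]
}}

```text
clock: 17.28
eef_pos: [0.5484, 0.1659, 0.032]
orientation: [[0.037, 0.999, -0.002], [0.999, -0.037, 0.002], [0.002, -0.002, -1.0]]
ft_force: [0.8, 0.5, -0.4]
finger_gap: 0.999
```

Request:
{"op": "step_arm", "data": {
  "targets": [
    [[0, 0, 0], [-0.1, 0, 0], 1],
    [[0, 0, 0], [0, 0, 0], 0],
    [[0, 0, 0], [0, 0, 0], 0],
    [[0, 0, 0], [0, 0, 0], 0],
    [[0, 0, 0], [0, 0, 0], 0],
    [[0, 0, 0], [0, 0, 0], 0],
    [[0, 0, 0], [0, 0, 0], 0],
    [[0, 0, 0], [0, 0, 0], 0]
  ],
  "force": 55
}}

```text
clock: 17.95
eef_pos: [0.5493, 0.1632, 0.0332]
orientation: [[0.038, 0.999, 0.0], [0.999, -0.038, 0.003], [0.003, 0.0, -1.0]]
ft_force: [0.4, 0.2, 0.2]
finger_gap: 0.505
```

Request:
{"op": "step_arm", "data": {
  "targets": [
    [[0, 0, 0], [0, 0, 0], 0],
    [[0, 0, 0], [0, 0, 0], 0],
    [[0, 0, 0], [0, 0, 0], 0]
  ]
}}

```text
clock: 18.2
eef_pos: [0.5496, 0.1632, 0.0333]
orientation: [[0.038, 0.999, 0.001], [0.999, -0.038, 0.003], [0.003, 0.001, -1.0]]
ft_force: [1.5, 0.8, -0.2]
finger_gap: 0.475
```

Request:
{"op": "step_arm", "data": {
  "targets": [
    [[0, 0, 0], [0, 0, -0.3], 0],
    [[0, 0, 0], [0, 0, -0.7], 0],
    [[0, 0, 0], [0, 0, -0.8], 0],
    [[0, 0, 0], [0, 0, -0.8], 0],
    [[0, 0, 0], [0, 0, -0.4], 0],
    [[0, 0, 0], [0, 0, 0], 0],
    [[0, 0, 0], [0, 0, 0], 0]
  ]
}}

```text
clock: 18.78
eef_pos: [0.5488, 0.1627, 0.1079]
orientation: [[0.038, 0.999, 0.0], [0.999, -0.038, 0.002], [0.002, -0.0, -1.0]]
ft_force: [0.6, -0.2, -6.3]
finger_gap: 0.476
```

```bash
python3 - <<'E'
from h import *
m,e=avg(14);b=np.load("base.npy");print(m.round(4),e.round(4));d=m-b;print(d.round(3));s=env.state();print(s["clock"],s["finger_gap"])
R=s["orientation"];print(R.round(4).tolist())
F=5.5;# M = r x F, F=(0,0,-W): Mx=-ry W, My= rx W
print("com offset y mm", -d[0]/F*1000," x",d[1]/F*1000)
p,_=env.camera("scene");cv2.imwrite("pics/w1.png",cv2.resize(p[150:285,240:420],(800,600),interpolation=cv2.INTER_CUBIC))
E
```

```text
[ 4.1700e-02 -7.2200e-02  1.0600e-02 -8.7100e-02 -4.3300e-02 -5.5914e+00
 -2.8000e-03  8.6000e-03  1.0000e-03  5.4870e-01  1.6270e-01  1.0740e-01
 -1.0000e-03  2.2000e-03 -1.0000e+00] [7.000e-03 7.500e-03 1.000e-02 8.230e-02 1.362e-01 1.776e-01 1.900e-03
 4.400e-03 1.800e-03 1.000e-04 1.000e-04 1.000e-04 2.000e-04 1.000e-04
 0.000e+00]
[ 5.600e-02 -3.000e-03  9.000e-03 -4.250e-01 -4.240e-01 -5.551e+00
 -9.000e-03  7.000e-03 -4.100e-02  1.000e-03  4.000e-03 -0.000e+00
 -0.000e+00  6.000e-03 -0.000e+00]
19.4833 0.4715163290296657
[[0.038, 0.9993, 0.0003], [0.9993, -0.038, 0.0027], [0.0027, 0.0002, -1.0]]
com offset y mm -10.218561621143825  x -0.4666237517191837
```

View pics/w1.png

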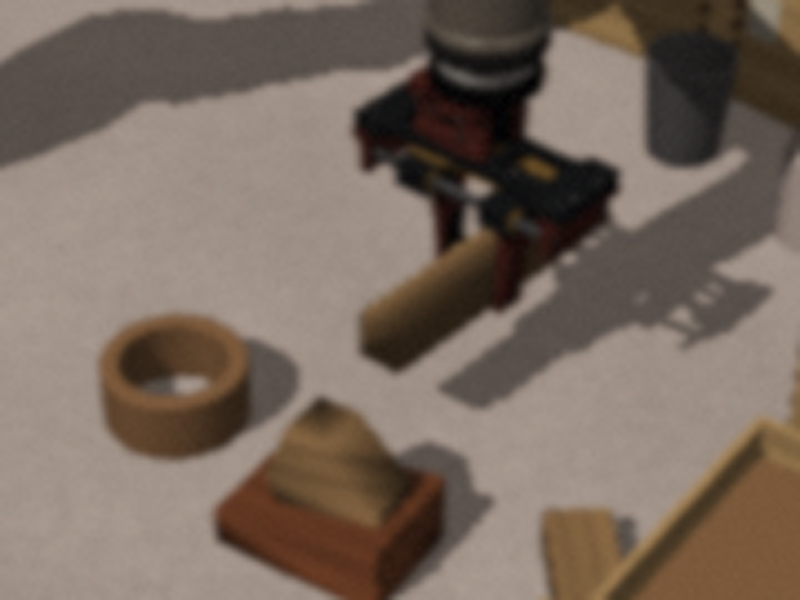

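```bash
python3 - <<'E'
from h import *
print(env.state()["clock"])
N,D=foot_planes();t=np.radians(12);Rp=np.array([[np.cos(t),0,-np.sin(t)],[0,1,0],[np.sin(t),0,np.cos(t)]]) # local->tilted, +x goes up
N2=N@Rp.T
b=np.array([.5715,-.0237]);ps=np.radians(6.7)
allP=[]
for n in("scene","top"):
    p,d=env.camera(n);cv2.imwrite(f"pics/ft_{n}.png",p);C=cloud(n,d).reshape(-1,3)
    q=(C[:,:2]-b);u=q[:,0]*np.cos(ps)+q[:,1]*np.sin(ps);v=-q[:,0]*np.sin(ps)+q[:,1]*np.cos(ps)
    m=(abs(u)<.055)&(abs(v)<.038)&(C[:,2]>.042+u*np.tan(t)+.008)&(C[:,2]<.115)
    allP.append(C[m])
for lab,P in(("scene",allP[0]),("top",allP[1]),("both",np.vstack(allP))):
    def f(v): return sd(P,N2,D,v[0],v[1],v[2],v[3])*1000
    r=least_squares(f,[.575,-.023,.0755,ps],loss='soft_l1',f_scale=2,x_scale=[.01,.01,.01,.1])
    top=r.x[:3]+np.r_[-.028*np.sin(t)*np.cos(r.x[3]),-.028*np.sin(t)*np.sin(r.x[3]),.028*np.cos(t)]
    print(lab,len(P),r.x.round(4),np.degrees(r.x[3]).round(1),"foot_top",top.round(4),"med",np.median(abs(r.fun)).round(2))
E
```

```text
19.5333
scene 563 [ 0.5749 -0.0236  0.0761  0.1176] 6.7 foot_top [ 0.5691 -0.0243  0.1035] med 1.04
top 400 [ 0.5745 -0.0227  0.0757  0.1342] 7.7 foot_top [ 0.5687 -0.0234  0.1031] med 1.55
both 963 [ 0.5748 -0.0236  0.076   0.1199] 6.9 foot_top [ 0.569  -0.0243  0.1034] med 1.2
```

```bash
python3 - <<'E'
from h import *
s=env.state();p=s["eef_pos"];R=s["orientation"]
print("yaw",np.degrees(np.arctan2(R[1,0],R[0,0])))
plan(p+[0,0,.06],R,0,n=3)
plan([.5676,-.0129,.16],Rt(96.9),0,n=9,p0=p+[0,0,.06],R0=R)
E
```

```text
yaw 87.82094990006885
rows 3 dist 0.06 turn deg [0. 0. 0.]
0 [[0.0, 0.0, 0.0], [0.002, 0.0, -0.8], 0]
1 [[0.0, 0.0, 0.0], [0.002, 0.0, -0.8], 0]
2 [[0.0, 0.0, 0.0], [0.002, 0.0, -0.8], 0]
rows 9 dist 0.177 turn deg [ 0.03 -0.15 -9.08]
0 [[0.001, -0.003, -0.168], [-0.778, 0.111, 0.034], 0]
1 [[0.001, -0.003, -0.168], [-0.78, 0.097, 0.034], 0]
2 [[0.001, -0.003, -0.168], [-0.781, 0.084, 0.035], 0]
3 [[0.001, -0.003, -0.168], [-0.783, 0.07, 0.035], 0]
4 [[0.001, -0.003, -0.168], [-0.784, 0.056, 0.035], 0]
5 [[0.001, -0.003, -0.168], [-0.785, 0.042, 0.035], 0]
6 [[0.001, -0.003, -0.168], [-0.785, 0.029, 0.036], 0]
7 [[0.001, -0.003, -0.168], [-0.786, 0.015, 0.036], 0]
8 [[0.001, -0.003, -0.168], [-0.786, 0.001, 0.036], 0]
```

Request:
{"op": "step_arm", "data": {
  "targets": [
    [[0, 0, 0], [0, 0, -0.4], 0],
    [[0, 0, 0], [0, 0, -0.8], 0],
    [[0, 0, 0], [0, 0, -0.8], 0],
    [[0, 0, 0], [0, 0, -0.4], 0],
    [[0, 0, -0.17], [-0.4, 0.11, 0.03], 0],
    [[0, 0, -0.17], [-0.78, 0.1, 0.03], 0],
    [[0, 0, -0.17], [-0.78, 0.08, 0.03], 0],
    [[0, 0, -0.17], [-0.78, 0.07, 0.03], 0]
  ]
}}

```text
clock: 20.3
eef_pos: [0.5576, 0.0935, 0.1654]
orientation: [[-0.035, 0.999, 0.001], [0.999, 0.035, 0.003], [0.003, 0.001, -1.0]]
ft_force: [-0.6, 0.0, -5.4]
finger_gap: 0.477
```

Request:
{"op": "step_arm", "data": {
  "targets": [
    [[0, 0, -0.17], [-0.78, 0.06, 0.03], 0],
    [[0, 0, -0.17], [-0.78, 0.04, 0.03], 0],
    [[0, 0, -0.17], [-0.78, 0.03, 0.03], 0],
    [[0, 0, -0.17], [-0.78, 0.02, 0.03], 0],
    [[0, 0, -0.17], [-0.78, 0, 0.03], 0],
    [[0, 0, 0], [-0.4, 0, 0], 0],
    [[0, 0, 0], [0, 0, 0], 0],
    [[0, 0, 0], [0, 0, 0], 0]
  ]
}}

```text
clock: 20.97
eef_pos: [0.5693, -0.0124, 0.1611]
orientation: [[-0.121, 0.993, 0.0], [0.993, 0.121, 0.003], [0.003, 0.001, -1.0]]
ft_force: [0.2, 0.7, -6.4]
finger_gap: 0.477
```

```bash
python3 - <<'E'
from h import *
m,e=avg(8);print(m.round(4));s=env.state();p=s["eef_pos"];R=s["orientation"];print(s["clock"],p.round(4),s["finger_gap"],R[:,2].round(4),np.degrees(np.arctan2(R[1,0],R[0,0])))
print("along beam com", -(m[0]+.0145-.0038+.87*m[13])/5.55)
p_,_=env.camera("scene");cv2.imwrite("pics/p1.png",cv2.resize(p_[150:285,240:420],(800,600),interpolation=cv2.INTER_CUBIC))
plan([.5676,-.0129,.137],Rt(96.9),0,n=4)
E
```

```text
[ 6.0800e-02 -7.9600e-02 -1.3400e-02 -3.4200e-02  1.6750e-01 -5.5536e+00
  5.8300e-02  2.9300e-02  4.1000e-03  5.6930e-01 -1.1300e-02  1.6110e-01
  4.0000e-04  3.4000e-03 -1.0000e+00]
21.3667 [ 0.5693 -0.0121  0.1609] 0.4751508626550051 [ 3.0e-04  2.8e-03 -1.0e+00] 97.0605022091817
along beam com -0.013404998422887901
rows 4 dist 0.024 turn deg [ 0.03 -0.15  0.14]
0 [[0.001, -0.006, 0.006], [-0.005, -0.018, 0.239], 0]
1 [[0.001, -0.006, 0.006], [-0.004, -0.018, 0.239], 0]
2 [[0.001, -0.006, 0.006], [-0.004, -0.018, 0.239], 0]
3 [[0.001, -0.006, 0.006], [-0.004, -0.018, 0.239], 0]
```

View pics/p1.png

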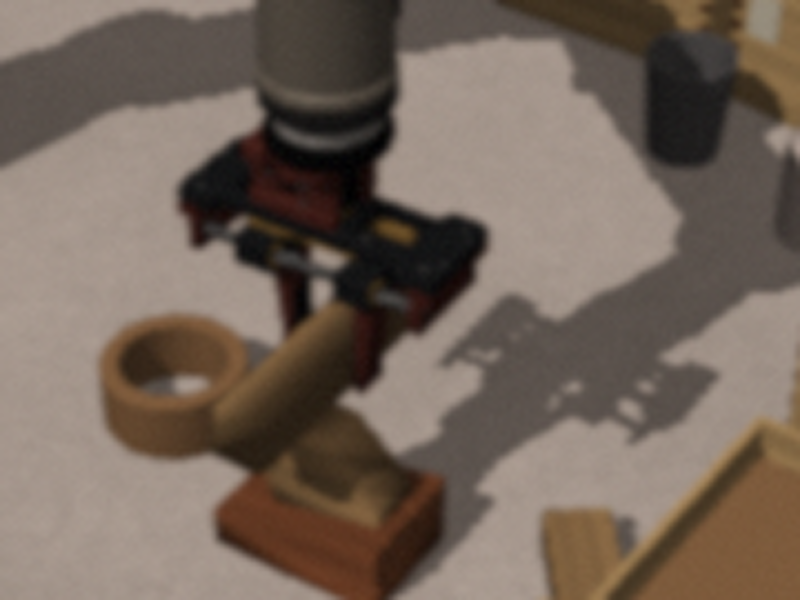

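The beam is held above the foot block, at (290,390) in the zoomed view, and the second weighing agrees at about -13 mm. Next I'll lower it gently.

Request:
{"op": "step_arm", "data": {
  "targets": [
    [[0, -0.03, 0], [0, -0.06, 0.4], 0],
    [[0, 0, 0], [0, 0, 0.3], 0],
    [[0, 0, 0], [0, 0, 0.1], 0],
    [[0, 0, 0], [0, 0, 0], 0],
    [[0, 0, 0], [0, 0, 0], 0]
  ]
}}

```text
clock: 21.83
eef_pos: [0.5676, -0.013, 0.1404]
orientation: [[-0.122, 0.993, -0.0], [0.993, 0.122, -0.0], [-0.0, -0.0, -1.0]]
ft_force: [1.0, 0.4, -5.9]
finger_gap: 0.474
```

Request:
{"op": "step_arm", "data": {
  "targets": [
    [[0, 0, 0], [0, 0, 0.08], 0],
    [[0, 0, 0], [0, 0, 0], 0]
  ]
}}

```text
clock: 22.0
eef_pos: [0.568, -0.013, 0.1389]
orientation: [[-0.122, 0.993, 0.001], [0.993, 0.122, -0.0], [-0.001, 0.001, -1.0]]
ft_force: [-0.6, 0.4, -6.2]
finger_gap: 0.476
```

Request:
{"op": "step_arm", "data": {
  "targets": [
    [[0, 0, 0], [0.04, 0, 0.06], 0],
    [[0, 0, 0], [0, 0, 0], 0]
  ]
}}

```text
clock: 22.17
eef_pos: [0.5677, -0.0117, 0.1373]
orientation: [[-0.122, 0.993, 0.001], [0.993, 0.122, -0.0], [-0.0, 0.001, -1.0]]
ft_force: [0.5, -0.1, -5.3]
finger_gap: 0.475
```

Request:
{"op": "step_arm", "data": {
  "targets": [
    [[0, 0, 0], [0, 0, 0.05], 0],
    [[0, 0, 0], [0, 0, 0], 0]
  ]
}}

```text
clock: 22.33
eef_pos: [0.5677, -0.0119, 0.136]
orientation: [[-0.122, 0.993, 0.001], [0.993, 0.122, -0.0], [-0.001, 0.0, -1.0]]
ft_force: [0.9, -0.6, -5.4]
finger_gap: 0.475
```

Request:
{"op": "step_arm", "data": {
  "targets": [
    [[0, 0, 0], [0, 0, 0.04], 0],
    [[0, 0, 0], [0, 0, 0], 0]
  ]
}}

```text
clock: 22.5
eef_pos: [0.5678, -0.012, 0.1359]
orientation: [[-0.122, 0.993, 0.001], [0.993, 0.122, -0.001], [-0.001, 0.001, -1.0]]
ft_force: [-3.0, -0.7, 2.7]
finger_gap: 0.478
```

Request:
{"op": "step_arm", "data": {
  "targets": [
    [[0, 0, 0], [0, 0, 0.04], 0],
    [[0, 0, 0], [0, 0, 0], 0]
  ]
}}

```text
clock: 22.67
eef_pos: [0.5678, -0.0119, 0.1359]
orientation: [[-0.122, 0.993, 0.001], [0.993, 0.122, -0.001], [-0.001, 0.001, -1.0]]
ft_force: [-6.4, -0.3, 11.3]
finger_gap: 0.477
```

Request:
{"op": "step_arm", "data": {
  "targets": [
    [[0, 0, 0], [0, 0, -0.06], 0],
    [[0, 0, 0], [0, 0, 0], 0]
  ]
}}

```text
clock: 22.83
eef_pos: [0.5681, -0.012, 0.1359]
orientation: [[-0.122, 0.993, 0.002], [0.993, 0.122, -0.0], [-0.001, 0.002, -1.0]]
ft_force: [0.5, 0.3, -0.4]
finger_gap: 0.474
```

Request:
{"op": "step_arm", "data": {
  "targets": [
    [[0, 0, 0], [0, 0, 0], 0.5],
    [[0, 0, 0], [0, 0, 0], 0.51],
    [[0, 0, 0], [0, 0, 0], 0.52]
  ]
}}

```text
clock: 23.08
eef_pos: [0.5683, -0.0119, 0.136]
orientation: [[-0.122, 0.993, 0.002], [0.993, 0.122, -0.0], [-0.001, 0.002, -1.0]]
ft_force: [-0.9, 0.5, 0.8]
finger_gap: 0.516
```

```bash
python3 - <<'E'
from h import *
s=env.state();print(s["clock"],s["finger_gap"],s["ft_force"].round(2),s["moment"].round(3),s["eef_pos"].round(4))
p_,d=env.camera("scene");cv2.imwrite("pics/p2.png",cv2.resize(p_[150:285,240:420],(800,600),interpolation=cv2.INTER_CUBIC))
print(env.state()["finger_gap"])
E
```

```text
23.0833 0.516164591748456 [-0.93  0.51  0.82] [-0.049 -0.117  0.   ] [ 0.5683 -0.0119  0.136 ]
0.5227674239787405
```

View pics/p2.png

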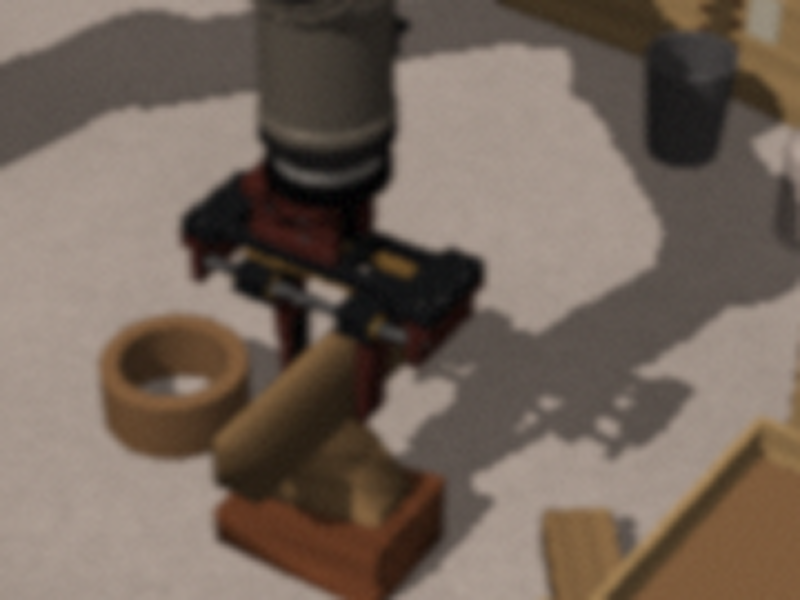

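The fingers have just cleared the beam, and it rests on the foot block at (310,400) without visible tipping. I'll measure how level it is over time.

```bash
cat >> h.py <<'E'
def level():
    out=[]
    for n in("scene","top"):
        p,d=env.camera(n);C=cloud(n,d).reshape(-1,3)
        ps=np.radians(96.9);c=np.array([.569,-.013]);q=C[:,:2]-c;u=q[:,0]*np.cos(ps)+q[:,1]*np.sin(ps);v=-q[:,0]*np.sin(ps)+q[:,1]*np.cos(ps)
        m=(abs(u)<.11)&(abs(v)<.012)&(C[:,2]>.13)&(C[:,2]<.165)
        m&=~((abs(u)<.045)&(C[:,2]>.155))
        A=np.c_[u[m],np.ones(m.sum())];z=C[m,2]
        r=least_squares(lambda w:(A@w-z)*1000,[0,.144],loss='soft_l1',f_scale=1.5)
        out.append((n,int(m.sum()),np.degrees(np.arctan(r.x[0])).round(2),r.x[1].round(4),u[m].min().round(3),u[m].max().round(3)))
    return out
E
python3 - <<'E'
from h import *
for k in range(3): print(env.state()["clock"],level())
E
```

```text
23.1333 [('scene', 279, np.float64(0.87), np.float64(0.1459), np.float64(-0.098), np.float64(0.023)), ('top', 197, np.float64(-0.05), np.float64(0.1435), np.float64(-0.095), np.float64(0.095))]
23.2333 [('scene', 283, np.float64(0.76), np.float64(0.1458), np.float64(-0.099), np.float64(0.023)), ('top', 196, np.float64(0.61), np.float64(0.1436), np.float64(-0.095), np.float64(0.096))]
23.3333 [('scene', 276, np.float64(0.58), np.float64(0.1454), np.float64(-0.098), np.float64(0.021)), ('top', 195, np.float64(0.08), np.float64(0.1442), np.float64(-0.095), np.float64(0.096))]
```

Request:
{"op": "step_arm", "data": {
  "targets": [
    [[0, 0, 0], [0, 0, 0], 0.6],
    [[0, 0, 0], [0, 0, 0], 0.7],
    [[0, 0, 0], [0, 0, 0], 0.8],
    [[0, 0, 0], [0, 0, 0], 0.9],
    [[0, 0, 0], [0, 0, 0], 0.9],
    [[0, 0, 0], [0, 0, 0], 0.9]
  ]
}}

```text
clock: 23.93
eef_pos: [0.5677, -0.012, 0.1357]
orientation: [[-0.122, 0.993, 0.001], [0.993, 0.122, -0.001], [-0.001, 0.001, -1.0]]
ft_force: [0.6, -0.9, -0.3]
finger_gap: 0.89
```

Request:
{"op": "step_arm", "data": {
  "targets": [
    [[0, 0, 0], [0, 0, -0.2], 0.9],
    [[0, 0, 0], [0, 0, -0.5], 0.9],
    [[0, 0, 0], [0, 0, -0.8], 0.9],
    [[0, 0, 0], [0, 0, -0.8], 0.9],
    [[0, 0, 0], [0, 0, -0.8], 0.9],
    [[0, 0, 0], [0, 0, -0.8], 0.9],
    [[0, 0, 0], [0, 0, -0.3], 0.9],
    [[0, 0, 0], [0, 0, 0], 0.9]
  ]
}}

```text
clock: 24.6
eef_pos: [0.569, -0.0117, 0.2435]
orientation: [[-0.122, 0.993, 0.006], [0.993, 0.122, -0.0], [-0.001, 0.005, -1.0]]
ft_force: [0.9, -0.4, -0.5]
finger_gap: 0.896
```

```bash
python3 - <<'E'
from h import *
for k in range(3): print(env.state()["clock"],level())
for n,sl in(("scene",np.s_[150:285,240:420]),("top",np.s_[180:315,220:400])):
    p_,d=env.camera(n);cv2.imwrite(f"pics/e_{n}.png",cv2.resize(p_[sl],(800,600),interpolation=cv2.INTER_CUBIC))
    d0=np.load(n+"0.npy");C0=cloud(n,d0);C1=cloud(n,d)
    q=cv2.absdiff(p_,cv2.imread(f"pics/{n}0.png")).max(2)
s=env.state();print(s["clock"],s["eef_pos"],s["ft_force"],s["finger_gap"])
E
```

```text
24.6 [('scene', 416, np.float64(0.2), np.float64(0.1452), np.float64(-0.099), np.float64(0.095)), ('top', 195, np.float64(0.4), np.float64(0.1438), np.float64(0.026), np.float64(0.096))]
24.7 [('scene', 406, np.float64(0.3), np.float64(0.1453), np.float64(-0.099), np.float64(0.095)), ('top', 195, np.float64(1.0), np.float64(0.1423), np.float64(0.026), np.float64(0.096))]
24.8 [('scene', 402, np.float64(0.51), np.float64(0.1453), np.float64(-0.099), np.float64(0.091)), ('top', 195, np.float64(1.22), np.float64(0.143), np.float64(0.026), np.float64(0.096))]
25.0 [ 0.56725309 -0.01189799  0.239752  ] [-0.02522246 -0.06560174  0.34284024] 0.8986179793900652
```

View pics/e_scene.png

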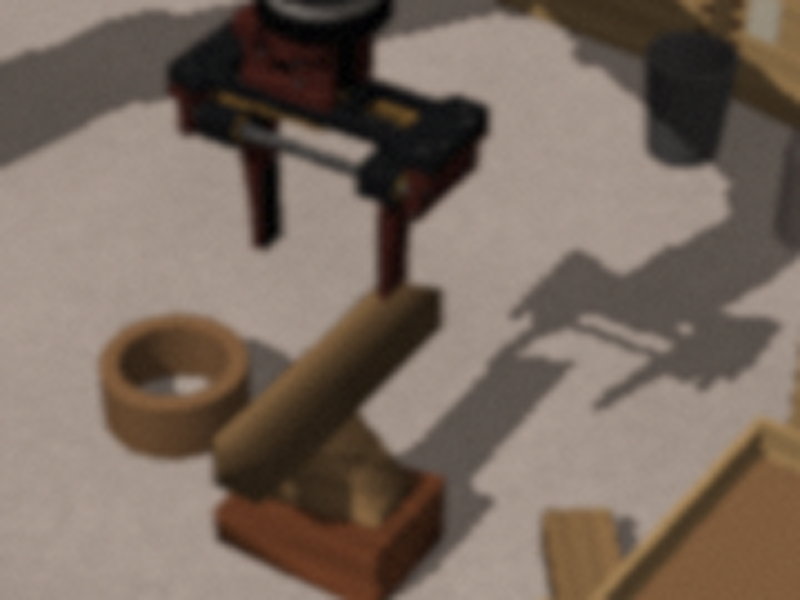

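View pics/e_top.png

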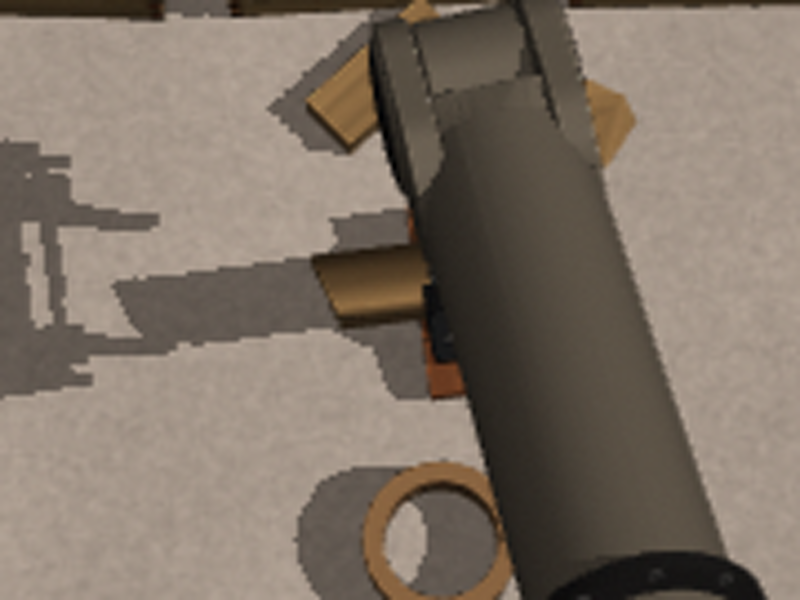

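The beam lies on the foot block at (330,390), with both ends free and the gripper about 100 mm above. I'll make one last drift check, then hand in.

Request:
{"op": "step_arm", "data": {
  "targets": [
    [[0, 0, 0], [0, 0, -0.5], 0.9],
    [[0, 0, 0], [0, 0, -0.5], 0.9],
    [[0, 0, 0], [0, 0, 0], 0.9],
    [[0, 0, 0], [0, 0, 0], 0.9],
    [[0, 0, 0], [0, 0, 0], 0.9],
    [[0, 0, 0], [0, 0, 0], 0.9],
    [[0, 0, 0], [0, 0, 0], 0.9],
    [[0, 0, 0], [0, 0, 0], 0.9]
  ]
}}

```text
clock: 25.67
eef_pos: [0.5674, -0.0119, 0.2651]
orientation: [[-0.122, 0.993, -0.0], [0.993, 0.122, -0.0], [-0.0, -0.0, -1.0]]
ft_force: [-0.1, -0.6, -0.6]
finger_gap: 0.902
```

```bash
python3 - <<'E'
from h import *
L=[level() for k in range(3)]
print([l[0] for l in L],env.state()["clock"])
if all(abs(l[0][2])<1.5 and l[0][1]>350 for l in L): env.job_done();print("handed in")
E
```

```text
[('scene', 416, np.float64(0.49), np.float64(0.1454), np.float64(-0.099), np.float64(0.094)), ('scene', 410, np.float64(0.12), np.float64(0.1453), np.float64(-0.099), np.float64(0.093)), ('scene', 430, np.float64(0.31), np.float64(0.1452), np.float64(-0.098), np.float64(0.095))] 25.9667
the job is handed in; nothing more can be done
handed in
```

The job is handed in at about 26 s. The foot block stands on the base's slope, and the long block lies level on top of it with both ends free.

- **Foot block:** I set it on the slope turned the right way, tilted to match. The cameras put its middle about 3–4 mm from the base centre seen from above.
- **Long block:** I laid it flat on the bench, let go, then picked it up again and weighed it from the wrist moment. Two measurements put the balance point about 12–13 mm from the grip. I set that point over the middle of the foot's top, laying the block across the slope.
- **Last checks:** The scene camera showed the block level within about 0.5° and not moving for over two seconds. Its top was at about 145 mm, so its middle is near 124 mm. The gripper was open and well clear.
- **Disagreement:** After release, the top camera read up to 1.2° of tilt. The arm hid most of the block in that view, so I relied on the scene camera.
- **Other things on the bench:** I saw no sign of contact with any of them, but I did not measure their positions at the end.

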